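# Load the note-block carrier and hang it level onto the display riser

### The arm

A 6-joint arm with a two-finger parallel gripper is mounted at the origin on a cart in front of the work surface, level with it; the furniture and walls round the work are solid. World frame = base frame: x ahead of the robot, y to its left, z up, the work surface at z = 0. Lengths are in mm, angles in rad, forces in N, time in s.
With the tool pointing down it reaches from about 350 to 975 mm from the base axis. Payload 7.1 kg.
Tool frame: the origin (TCP) lies between the finger pads; the fingertips stand 19 mm ahead of it and the grasp point (between the pads) is the TCP (ctrl.tcp_to_tips is the distance from the TCP to the fingertips, in mm); z points along the fingers, y is the line along which they close (so a half turn about z gives the same grasp; the last joint's range is limited). The gripper opens to 88 mm and grips with 3 to 60 N. Pads are 20 mm wide; open, the fingers measure 115 mm over their backs; the gripper's body (75 mm by 178 mm) begins 61 mm behind the grasp point.
Start: joints at [-1.291, 0.423, 1.63, -0, 1.089, -0.019], TCP at [184.001, -597.284, 205.675] pointing down, gripper open.
Joint ranges: [-3, 3], [-0.9, 2.11], [0.09, 2.58], [-1.31, 4.45], [0.11, 2.69], [-2.54, 2.54]. Speed limits (rad/s): [2.39, 2.39, 3.01, 3.14, 3.14, 3.14].

### API

Orientations are given as a rotation vector (axis times angle).
In Python, from workcell import status, optics, ctrl gives the robot as it stands. The module is installed in compiled form; this text tells all that it offers.
- The arm moves only by the shell command python3 -m inch 'ROWS'. ROWS is JSON, a list that holds one entry, the list of rows, each a list of 7 numbers: the shift along the tool's x, y, z in mm, then the turn, a rotation vector about the tool's x, y, z in rad, then the opening in per cent of the stroke, from 0 (shut) to 100 (fully open). A call has 1 to 20 rows; each row is the pose to reach, as a shift and turn from the pose commanded when the call began, along the tool's axes at that moment; what a row does not reach only later rows make up. A row lasts 1/10 s, in which the tool goes at most 50 mm and 8.59 degrees, less where a joint would pass 70% of its speed; a pose out of reach is approached as far as the arm can. A call with a gripper value outside its range is refused whole. The fingers move at their own pace and stop on an object; the grip force is fixed at half the most. Time passes only in rows, so rows that repeat a pose let the fingers close. It gives the time, the measured TCP pose, the force, the opening and the grip force at its end, in the units of the state.
- status.get_obs(): the state, without advancing time (a new reading comes with each control period).
- optics.get_image(name): name is "side" or "top" or "wrist"; returns a dict with "frame" (400x640x3 uint8, red, green, blue), "fx", "fy", "cx", "cy" (pixels), "k1" (the pictures are not rectified: a ray, as slopes to the right and down, at radius r is drawn at 1 + k1 r^2 times it, then the intrinsics apply), "rvec" (rotation vector, rad) and "tvec" (3), from world to camera coordinates, as OpenCV has them; the wrist camera has in their place "hand_eye" (4x4, takes a point from camera to tool coordinates, whose origin is the TCP and whose axes are the flange's). Camera axes: x right, y down, z forward; pixel columns grow to the right and rows downward; lengths in mm; the calibration is good to about 2 mm. A picture is of the moment at which its call begins: read the wrist's pose just before it. There is no depth.
- ctrl.close_job(): hands the job in; it is judged then, once.
The state is a dict: "t": time; "qpos": joint angles; "qvel": joint speeds; "joint_torque": joint torques, N m; "ee_pos": TCP position; "orientation": TCP orientation; "ft_force": force on the tool from outside, world axes, zero at the start; "moment": the same for the moment, N m; "width": finger opening in mm; "grasp_force": force on a finger pad.
Only numpy, scipy, OpenCV 4.12 (cv2) and the standard library are available. Lean on these libraries where they do the work, as an engineer would, in place of code of your own. Each camera call takes 0.05 s, during which the arm holds its last target. There are 200 camera calls.

### The job

Put every block of sticky notes that is on the counter into the carrier while it stands on the counter, flat and one to a well. Then find, by trial lifts, the pair of knobs by which the loaded carrier hangs level, lift it clear of the counter so, and set it down flat in the middle of the display riser, square to it, with all the blocks still in their wells. Leave the tape dispenser, the ink tin and the tape roll where they are.

Things in the scene. Friction and masses are not known exactly. Their poses are not given: they have to be found in the camera images.
- carrier_mid (a point): Carrier: long loose wooden tray, 296 (its x) x 160 (its y) x 93 high, about 0.7 kg empty; this point is its centre, 46 above its underside. Base 14 thick, two square wells side by side at each end, and between them an upright spine board along x (140 x 10, top 93 above the underside) with five pairs of dark wooden knobs by which it is carried. Both ends look alike.
- knobs_mid (a point): Centre of the carrier's middle knob pair, 78 above its underside, axes as the carrier's. Pairs at x = -52, -26, 0, 26, 52 from here. One knob (18 in diameter) on either side of the spine, ends 48 apart along y. Grip one pair from above, a finger on either side of the spine: the carrier swings on it like a pail on its handle, with only slight rubbing; its centre of mass lies about 60 lower.
- carrier_foot (a point): The middle of the carrier's underside, axes as the carrier's. A steel ballast is hidden in the base, stuck at an unknown place along x in every start (up to 95 off the middle), so the balance point is unknown. Lifted at the knob pair nearest to it the carrier hangs level; at others the heavy end sags. Poses of the note blocks standing in it tell its tilt while it is held.
- riser_top (a point): Display riser: fixed low white platform on two rubber strips, 330 (its x) x 190 (its y) x 30 high; this point is the centre of its top face. The only large flat platform; the carrier stands beside it on the counter at the start.
- well0 (a point): Centre of the floor of one well of the carrier (at x=-111, y=43 in the carrier's axes, 14 above its underside), axes as the carrier's. Well 66 x 66 inside, its walls stand 12 above the floor; walls 4 thick, a 20 wide rib between the two wells of one end.
- well1 (a point): Centre of the floor of one well of the carrier (at x=-111, y=-43 in the carrier's axes, 14 above its underside), axes as the carrier's. Well 66 x 66 inside, its walls stand 12 above the floor; walls 4 thick, a 20 wide rib between the two wells of one end.
- well2 (a point): Centre of the floor of one well of the carrier (at x=111, y=43 in the carrier's axes, 14 above its underside), axes as the carrier's. Well 66 x 66 inside, its walls stand 12 above the floor; walls 4 thick, a 20 wide rib between the two wells of one end.
- well3 (a point): Centre of the floor of one well of the carrier (at x=111, y=-43 in the carrier's axes, 14 above its underside), axes as the carrier's. Well 66 x 66 inside, its walls stand 12 above the floor; walls 4 thick, a 20 wide rib between the two wells of one end.
- cube0_mid (a point): Block of sticky notes, rigid, 61 x 61 x 38 high, about 50 g, lying flat on the counter; this point is its centre, 19 above its underside, z up. None if this block is absent in this start.
- cube1_mid (a point): Block of sticky notes, rigid, 61 x 61 x 38 high, about 50 g, lying flat on the counter; this point is its centre, 19 above its underside, z up. None if this block is absent in this start.
- cube2_mid (a point): Block of sticky notes, rigid, 61 x 61 x 38 high, about 50 g, lying flat on the counter; this point is its centre, 19 above its underside, z up. None if this block is absent in this start.
- cube3_mid (a point): Block of sticky notes, rigid, 61 x 61 x 38 high, about 50 g, lying flat on the counter; this point is its centre, 19 above its underside, z up. None if this block is absent in this start.
- tape_dispenser: Bystander: desk tape dispenser, 139 x 69 x 76, origin at its underside.
- ink_tin: Bystander: round ink pad tin, 70 across, 18 high, origin at its underside.
- washi_0: Bystander: roll of paper tape, 46 across, 15 high, origin at its underside.

How it is judged (in metres and radians):
On the way, in this order (a step that is already met when the one before it is completed fails the run):
1. with the carrier standing on the counter, every block of notes lies flat in a well of its own (((x of cube0_mid in the frame of well0 between -0.012 and 0.012 m and y of cube0_mid in the frame of well0 between -0.012 and 0.012 m and z of cube0_mid in the frame of well0 between 0.01 and 0.025 m) or (x of cube0_mid in the frame of well1 between -0.012 and 0.012 m and y of cube0_mid in the frame of well1 between -0.012 and 0.012 m and z of cube0_mid in the frame of well1 between 0.01 and 0.025 m) or (x of cube0_mid in the frame of well2 between -0.012 and 0.012 m and y of cube0_mid in the frame of well2 between -0.012 and 0.012 m and z of cube0_mid in the frame of well2 between 0.01 and 0.025 m) or (x of cube0_mid in the frame of well3 between -0.012 and 0.012 m and y of cube0_mid in the frame of well3 between -0.012 and 0.012 m and z of cube0_mid in the frame of well3 between 0.01 and 0.025 m)) and ((x of cube1_mid in the frame of well0 between -0.012 and 0.012 m and y of cube1_mid in the frame of well0 between -0.012 and 0.012 m and z of cube1_mid in the frame of well0 between 0.01 and 0.025 m) or (x of cube1_mid in the frame of well1 between -0.012 and 0.012 m and y of cube1_mid in the frame of well1 between -0.012 and 0.012 m and z of cube1_mid in the frame of well1 between 0.01 and 0.025 m) or (x of cube1_mid in the frame of well2 between -0.012 and 0.012 m and y of cube1_mid in the frame of well2 between -0.012 and 0.012 m and z of cube1_mid in the frame of well2 between 0.01 and 0.025 m) or (x of cube1_mid in the frame of well3 between -0.012 and 0.012 m and y of cube1_mid in the frame of well3 between -0.012 and 0.012 m and z of cube1_mid in the frame of well3 between 0.01 and 0.025 m)) and ((x of cube2_mid in the frame of well0 between -0.012 and 0.012 m and y of cube2_mid in the frame of well0 between -0.012 and 0.012 m and z of cube2_mid in the frame of well0 between 0.01 and 0.025 m) or (x of cube2_mid in the frame of well1 between -0.012 and 0.012 m and y of cube2_mid in the frame of well1 between -0.012 and 0.012 m and z of cube2_mid in the frame of well1 between 0.01 and 0.025 m) or (x of cube2_mid in the frame of well2 between -0.012 and 0.012 m and y of cube2_mid in the frame of well2 between -0.012 and 0.012 m and z of cube2_mid in the frame of well2 between 0.01 and 0.025 m) or (x of cube2_mid in the frame of well3 between -0.012 and 0.012 m and y of cube2_mid in the frame of well3 between -0.012 and 0.012 m and z of cube2_mid in the frame of well3 between 0.01 and 0.025 m)) and ((x of cube3_mid in the frame of well0 between -0.012 and 0.012 m and y of cube3_mid in the frame of well0 between -0.012 and 0.012 m and z of cube3_mid in the frame of well0 between 0.01 and 0.025 m) or (x of cube3_mid in the frame of well1 between -0.012 and 0.012 m and y of cube3_mid in the frame of well1 between -0.012 and 0.012 m and z of cube3_mid in the frame of well1 between 0.01 and 0.025 m) or (x of cube3_mid in the frame of well2 between -0.012 and 0.012 m and y of cube3_mid in the frame of well2 between -0.012 and 0.012 m and z of cube3_mid in the frame of well2 between 0.01 and 0.025 m) or (x of cube3_mid in the frame of well3 between -0.012 and 0.012 m and y of cube3_mid in the frame of well3 between -0.012 and 0.012 m and z of cube3_mid in the frame of well3 between 0.01 and 0.025 m)) and height (world z) of carrier_mid below 0.055 m and angle between carrier_mid's own z axis and vertical below 0.05 rad), for 0.2 s.
2. the loaded carrier hangs level (within 0.12 rad), raised by 50 mm or more over the counter, for half a second (((x of cube0_mid in the frame of well0 between -0.012 and 0.012 m and y of cube0_mid in the frame of well0 between -0.012 and 0.012 m and z of cube0_mid in the frame of well0 between 0.01 and 0.025 m) or (x of cube0_mid in the frame of well1 between -0.012 and 0.012 m and y of cube0_mid in the frame of well1 between -0.012 and 0.012 m and z of cube0_mid in the frame of well1 between 0.01 and 0.025 m) or (x of cube0_mid in the frame of well2 between -0.012 and 0.012 m and y of cube0_mid in the frame of well2 between -0.012 and 0.012 m and z of cube0_mid in the frame of well2 between 0.01 and 0.025 m) or (x of cube0_mid in the frame of well3 between -0.012 and 0.012 m and y of cube0_mid in the frame of well3 between -0.012 and 0.012 m and z of cube0_mid in the frame of well3 between 0.01 and 0.025 m)) and ((x of cube1_mid in the frame of well0 between -0.012 and 0.012 m and y of cube1_mid in the frame of well0 between -0.012 and 0.012 m and z of cube1_mid in the frame of well0 between 0.01 and 0.025 m) or (x of cube1_mid in the frame of well1 between -0.012 and 0.012 m and y of cube1_mid in the frame of well1 between -0.012 and 0.012 m and z of cube1_mid in the frame of well1 between 0.01 and 0.025 m) or (x of cube1_mid in the frame of well2 between -0.012 and 0.012 m and y of cube1_mid in the frame of well2 between -0.012 and 0.012 m and z of cube1_mid in the frame of well2 between 0.01 and 0.025 m) or (x of cube1_mid in the frame of well3 between -0.012 and 0.012 m and y of cube1_mid in the frame of well3 between -0.012 and 0.012 m and z of cube1_mid in the frame of well3 between 0.01 and 0.025 m)) and ((x of cube2_mid in the frame of well0 between -0.012 and 0.012 m and y of cube2_mid in the frame of well0 between -0.012 and 0.012 m and z of cube2_mid in the frame of well0 between 0.01 and 0.025 m) or (x of cube2_mid in the frame of well1 between -0.012 and 0.012 m and y of cube2_mid in the frame of well1 between -0.012 and 0.012 m and z of cube2_mid in the frame of well1 between 0.01 and 0.025 m) or (x of cube2_mid in the frame of well2 between -0.012 and 0.012 m and y of cube2_mid in the frame of well2 between -0.012 and 0.012 m and z of cube2_mid in the frame of well2 between 0.01 and 0.025 m) or (x of cube2_mid in the frame of well3 between -0.012 and 0.012 m and y of cube2_mid in the frame of well3 between -0.012 and 0.012 m and z of cube2_mid in the frame of well3 between 0.01 and 0.025 m)) and ((x of cube3_mid in the frame of well0 between -0.012 and 0.012 m and y of cube3_mid in the frame of well0 between -0.012 and 0.012 m and z of cube3_mid in the frame of well0 between 0.01 and 0.025 m) or (x of cube3_mid in the frame of well1 between -0.012 and 0.012 m and y of cube3_mid in the frame of well1 between -0.012 and 0.012 m and z of cube3_mid in the frame of well1 between 0.01 and 0.025 m) or (x of cube3_mid in the frame of well2 between -0.012 and 0.012 m and y of cube3_mid in the frame of well2 between -0.012 and 0.012 m and z of cube3_mid in the frame of well2 between 0.01 and 0.025 m) or (x of cube3_mid in the frame of well3 between -0.012 and 0.012 m and y of cube3_mid in the frame of well3 between -0.012 and 0.012 m and z of cube3_mid in the frame of well3 between 0.01 and 0.025 m)) and height (world z) of carrier_mid above 0.096 m and angle between carrier_mid's own z axis and vertical below 0.12 rad and contact force between carrier and riser below 0.2 N), for 0.5 s.
At the end, for the whole second after the job is handed in: The carrier stands flat on the riser, its centre within 20 mm of the riser's centre along each of the riser's axes, parallel to it within 0.14 rad (either way round), at rest, and every block present lies flat in a well of its own (centre within 12 mm of the well's centre each way) (((x of cube0_mid in the frame of well0 between -0.012 and 0.012 m and y of cube0_mid in the frame of well0 between -0.012 and 0.012 m and z of cube0_mid in the frame of well0 between 0.01 and 0.025 m) or (x of cube0_mid in the frame of well1 between -0.012 and 0.012 m and y of cube0_mid in the frame of well1 between -0.012 and 0.012 m and z of cube0_mid in the frame of well1 between 0.01 and 0.025 m) or (x of cube0_mid in the frame of well2 between -0.012 and 0.012 m and y of cube0_mid in the frame of well2 between -0.012 and 0.012 m and z of cube0_mid in the frame of well2 between 0.01 and 0.025 m) or (x of cube0_mid in the frame of well3 between -0.012 and 0.012 m and y of cube0_mid in the frame of well3 between -0.012 and 0.012 m and z of cube0_mid in the frame of well3 between 0.01 and 0.025 m)) and ((x of cube1_mid in the frame of well0 between -0.012 and 0.012 m and y of cube1_mid in the frame of well0 between -0.012 and 0.012 m and z of cube1_mid in the frame of well0 between 0.01 and 0.025 m) or (x of cube1_mid in the frame of well1 between -0.012 and 0.012 m and y of cube1_mid in the frame of well1 between -0.012 and 0.012 m and z of cube1_mid in the frame of well1 between 0.01 and 0.025 m) or (x of cube1_mid in the frame of well2 between -0.012 and 0.012 m and y of cube1_mid in the frame of well2 between -0.012 and 0.012 m and z of cube1_mid in the frame of well2 between 0.01 and 0.025 m) or (x of cube1_mid in the frame of well3 between -0.012 and 0.012 m and y of cube1_mid in the frame of well3 between -0.012 and 0.012 m and z of cube1_mid in the frame of well3 between 0.01 and 0.025 m)) and ((x of cube2_mid in the frame of well0 between -0.012 and 0.012 m and y of cube2_mid in the frame of well0 between -0.012 and 0.012 m and z of cube2_mid in the frame of well0 between 0.01 and 0.025 m) or (x of cube2_mid in the frame of well1 between -0.012 and 0.012 m and y of cube2_mid in the frame of well1 between -0.012 and 0.012 m and z of cube2_mid in the frame of well1 between 0.01 and 0.025 m) or (x of cube2_mid in the frame of well2 between -0.012 and 0.012 m and y of cube2_mid in the frame of well2 between -0.012 and 0.012 m and z of cube2_mid in the frame of well2 between 0.01 and 0.025 m) or (x of cube2_mid in the frame of well3 between -0.012 and 0.012 m and y of cube2_mid in the frame of well3 between -0.012 and 0.012 m and z of cube2_mid in the frame of well3 between 0.01 and 0.025 m)) and ((x of cube3_mid in the frame of well0 between -0.012 and 0.012 m and y of cube3_mid in the frame of well0 between -0.012 and 0.012 m and z of cube3_mid in the frame of well0 between 0.01 and 0.025 m) or (x of cube3_mid in the frame of well1 between -0.012 and 0.012 m and y of cube3_mid in the frame of well1 between -0.012 and 0.012 m and z of cube3_mid in the frame of well1 between 0.01 and 0.025 m) or (x of cube3_mid in the frame of well2 between -0.012 and 0.012 m and y of cube3_mid in the frame of well2 between -0.012 and 0.012 m and z of cube3_mid in the frame of well2 between 0.01 and 0.025 m) or (x of cube3_mid in the frame of well3 between -0.012 and 0.012 m and y of cube3_mid in the frame of well3 between -0.012 and 0.012 m and z of cube3_mid in the frame of well3 between 0.01 and 0.025 m)) and angle between carrier_mid's own z axis and vertical below 0.04 rad and angle between the x axis of carrier_mid and the x axis of riser_top, either way round below 0.14 rad and linear speed of carrier below 0.02 m/s and x of carrier_mid in the frame of riser_top between -0.02 and 0.02 m and y of carrier_mid in the frame of riser_top between -0.02 and 0.02 m and z of carrier_mid in the frame of riser_top between 0.039 and 0.053 m); the robot touches nothing.
It fails at once if the tape dispenser is moved more than 30 mm (distance of tape_dispenser from where it was at the start of the episode above 0.03 m).
It fails at once if the ink tin is moved more than 30 mm (distance of ink_tin from where it was at the start of the episode above 0.03 m).
It fails at once if the tape roll is moved more than 30 mm (distance of washi_0 from where it was at the start of the episode above 0.03 m).
Of cube0, cube1, cube2, cube3 only 3 to 4 are there at a start; the rules pass over those that are not, and their reading is None.
At some moment in a run one of cube0, cube1, cube2, cube3 may be knocked a few centimetres aside while the robot is not near it.
It also fails if it takes over 210 s, if anything falls off the work surface, if the arm or the gripper's body presses on something with over 40 N, if the wrist force passes 120 N, or if a joint passes its speed limit or range.

## Working session

There is one attempt and no reset: what is moved stays moved. The work goes in short steps, Python scripts to look and compute and a shell command to move; the robot and the scene stay as the last step left them, time stands still between calls to the robot, and variables do not carry over. Pictures are saved under pics/ and viewed, at most 14 in all, crops included, and the job is handed in when it is done.

```bash
mkdir -p pics; cat > h.py <<'E'
import numpy as np, cv2
from scipy.spatial.transform import Rotation as R
from workcell import status, optics, ctrl
def cam(name):
    o=status.get_obs(); d=optics.get_image(name)
    if name=="wrist":
        T=np.eye(4); T[:3,:3]=R.from_rotvec(o["orientation"]).as_matrix(); T[:3,3]=o["ee_pos"]
        M=T@np.array(d["hand_eye"]); d["Rwc"]=M[:3,:3]; d["c"]=M[:3,3]
    else:
        Rm=R.from_rotvec(np.ravel(d["rvec"])).as_matrix(); d["Rwc"]=Rm.T; d["c"]=-Rm.T@np.ravel(d["tvec"])
    return d
def save(d,n): cv2.imwrite("pics/"+n,cv2.cvtColor(d["frame"],cv2.COLOR_RGB2BGR))
def K(d): return np.array([[d["fx"],0,d["cx"]],[0,d["fy"],d["cy"]],[0,0,1.]])
def dist(d): return np.array([d["k1"],0,0,0.])
def px2w(d,uv,z):
    p=cv2.undistortPoints(np.array(uv,float).reshape(-1,1,2),K(d),dist(d)).reshape(-1,2)
    r=np.c_[p,np.ones(len(p))]@d["Rwc"].T
    return d["c"]+r*((z-d["c"][2])/r[:,2])[:,None]
def w2px(d,P):
    Rm=d["Rwc"].T
    return cv2.projectPoints(np.array(P,float).reshape(-1,1,3),cv2.Rodrigues(Rm)[0],-Rm@d["c"],K(d),dist(d))[0].reshape(-1,2)
E
python3 - <<'E'
from h import *
for n in("top","side"):
    d=cam(n);save(d,n+"0.png");print(n,d["c"].round(),d["fx"],d["k1"],d["Rwc"][:,2].round(2))
o=status.get_obs();print(o["ee_pos"],o["orientation"],o["width"])
E
```

```text
top [ 467.   23. 1433.] 381.0582783780477 -0.010775838887801741 [ 0.07  0.   -1.  ]
side [  399. -1281.   683.] 420.01941776094696 -0.007783889303026465 [ 0.11  0.91 -0.41]
[ 183.83635471 -596.79911183  204.98890138] [-3.10525146e+00 -4.67410929e-01  3.03348629e-04] 87.7413595060852
```

View pics/top0.png

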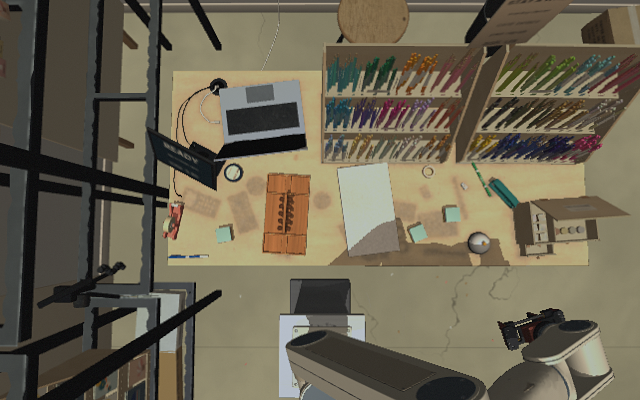

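View pics/side0.png

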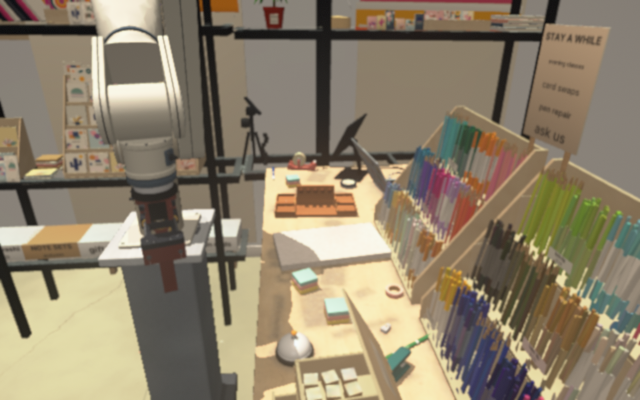

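Top view: mint blocks at about (224,234), (417,233) and (452,214). The carrier is at (287,213), the riser at (370,210), the tin at (233,172), the tape roll at (428,171) and the dispenser at (174,220). I'll measure these, with an enlarged crop.

```bash
python3 - <<'E'
from h import *
d=cam("top"); f=d["frame"]; hsv=cv2.cvtColor(f,cv2.COLOR_RGB2HSV)
for (u,v) in [(224,234),(417,233),(452,214)]: print(hsv[v,u])
m=cv2.inRange(hsv,(70,25,110),(100,140,255)); m[:190]=0;m[250:]=0;m[:,:200]=0;m[:,500:]=0
n,l,s,c=cv2.connectedComponentsWithStats(m)
for i in range(1,n):
    if s[i,4]>40:
        r=cv2.minAreaRect(np.argwhere(l==i)[:,::-1].astype(np.float32)); w=px2w(d,cv2.boxPoints(r),38)
        print(s[i],px2w(d,r[0],38).round(),"size",np.linalg.norm(w[1]-w[0]).round(),np.linalg.norm(w[2]-w[1]).round(),"ang",np.degrees(np.arctan2(*(w[1]-w[0])[[1,0]])).round(1)%90)
print("carrier",px2w(d,[(269,174),(310,178),(306,255),(263,252),(287,213)],14+12).round())
print("riser",px2w(d,[(337,167),(386,163),(400,250),(350,256)],30).round())
print("tin,roll,disp",px2w(d,[(233,172),(428,171),(174,220)],10).round())
im=cv2.resize(f[150:270,160:480],None,fx=2.5,fy=2.5,interpolation=cv2.INTER_CUBIC); cv2.imwrite("pics/crop0.png",im[:,:,::-1])
E
```

```text
[ 68  45 182]
[ 69  47 180]
[ 69  44 178]
[216 229  15  13  43] [[447. 364.  38.]] size 47.0 46.0 ang 11.299999999999997
carrier [[671. 197.  26.]
 [656.  45.  26.]
 [371.  59.  26.]
 [382. 217.  26.]
 [526. 130.  26.]]
riser [[ 696.  -56.   30.]
 [ 711. -238.   30.]
 [ 390. -285.   30.]
 [ 368. -102.   30.]]
tin,roll,disp [[ 681.  335.   10.]
 [ 684. -400.   10.]
 [ 500.  554.   10.]]
```

View pics/crop0.png

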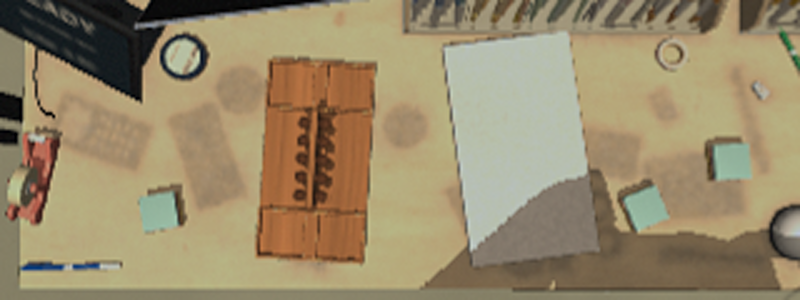

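```bash
cat >> h.py <<'E'
def rel(goal,yaw,tilt=None):
    "row entries from measured pose to tool-down pose at goal with tool x at yaw (deg)"
    o=status.get_obs(); R0=R.from_rotvec(o["orientation"]); c,s=np.cos(np.radians(yaw)),np.sin(np.radians(yaw))
    Rg=R.from_matrix(np.array([[c,s,0],[s,-c,0],[0,0,-1.]]))
    return R0.inv().apply(np.array(goal)-o["ee_pos"]).round(1),(R0.inv()*Rg).as_rotvec().round(3)
def mint(f):
    h=cv2.cvtColor(f,cv2.COLOR_RGB2HSV); return cv2.inRange(h,(58,28,60),(100,160,255))
def blocks(d,z=38,amin=60):
    n,l,s,c=cv2.connectedComponentsWithStats(mint(d["frame"])); out=[]
    for i in range(1,n):
        if s[i,4]<amin: continue
        pts=px2w(d,np.argwhere(l==i)[:,::-1],z)[:,:2].astype(np.float32); r=cv2.minAreaRect(pts)
        if 35<min(r[1]) and max(r[1])<90: out.append((np.round(r[0],1),np.round(r[1],1),round(r[2]%90,1)))
    return out
def ob():
    o=status.get_obs(); x=R.from_rotvec(o["orientation"]).as_matrix()[:,0]
    return o["t"],o["ee_pos"].round(1),"yaw",np.degrees(np.arctan2(x[1],x[0])).round(2),o["width"],np.round(o["ft_force"],2),np.round(o["moment"],3),o["grasp_force"]
E
python3 - <<'E'
from h import *
for b in blocks(cam("top")): print(b)
print(rel([480,-440,260],0)); d=cam("wrist"); print(np.array(d["hand_eye"]).round(2),d["fx"])
print(ob())
E
```

```text
(array([ 519.2, -475.7]), array([51.4, 47.6]), 90.0)
(array([ 453.7, -348.3]), array([50.4, 51.6]), 22.3)
(array([447.6, 361.6]), array([49. , 51.7]), 10.5)
(array([329.2, -62.9, -54.7]), array([-0.001,  0.   ,  0.299]))
[[  -0.     -0.97   -0.25   66.82]
 [   1.      0.     -0.      0.36]
 [   0.     -0.25    0.97 -179.54]
 [   0.      0.      0.      1.  ]] 304.48604842870384
(0.25, array([ 183.9, -597. ,  205.3]), 'yaw', np.float64(17.12), 87.69835262914481, array([-0.84, -0.05, -0.36]), array([-0.037, -0.027,  0.048]), 0.0)
```

```bash
python3 -m inch '[[[329,-63,-55,0,0,0.299,100],[329,-63,-55,0,0,0.299,100],[329,-63,-55,0,0,0.299,100],[329,-63,-55,0,0,0.299,100],[329,-63,-55,0,0,0.299,100],[329,-63,-55,0,0,0.299,100],[329,-63,-55,0,0,0.299,100],[329,-63,-55,0,0,0.299,100],[329,-63,-55,0,0,0.299,100],[329,-63,-55,0,0,0.299,100],[329,-63,-55,0,0,0.299,100]]]'
python3 - <<'E'
from h import *
print(ob()); d=cam("wrist"); save(d,"w1.png")
for b in blocks(d,amin=500): print(b)
E
```

```text
t: 1.35
ee_pos: [478.4, -440.9, 260.2]
orientation: [-3.141, 0.003, 0.001]
ft_force: [-0.3, 0.1, 1.0]
width: 87.6
grasp_force: 0.0
(1.35, array([ 478.4, -440.9,  260.2]), 'yaw', np.float64(-0.11), 87.55924780407717, array([-0.28,  0.13,  1.03]), array([ 0.023, -0.018,  0.01 ]), 0.0)
(array([ 520.4, -479. ]), array([51.2, 51.4]), 3.3)
(array([ 453.2, -352.7]), array([50.9, 53. ]), 22.4)
```

View pics/w1.png

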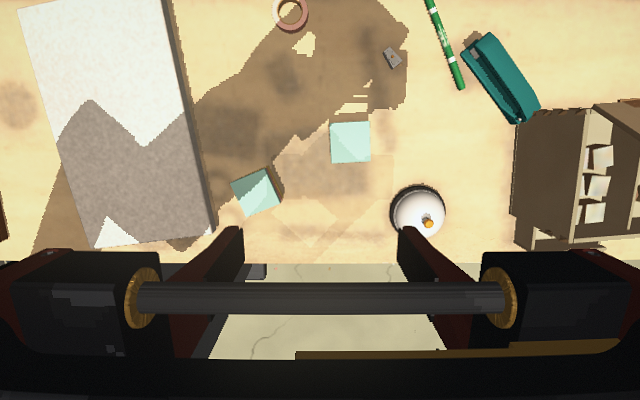

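Wrist view: block C is at about (350,142) and block B at about (255,192), both clear of other things. The tops measure about 51 mm instead of 61, so I'm checking that up close.

```bash
python3 - <<'E'
import cv2
f=cv2.imread("pics/w1.png"); cv2.imwrite("pics/w1c.png",cv2.resize(f[100:230,215:390],None,fx=4.5,fy=4.5,interpolation=cv2.INTER_NEAREST))
E
```

```text
(no output)
```

View pics/w1c.png

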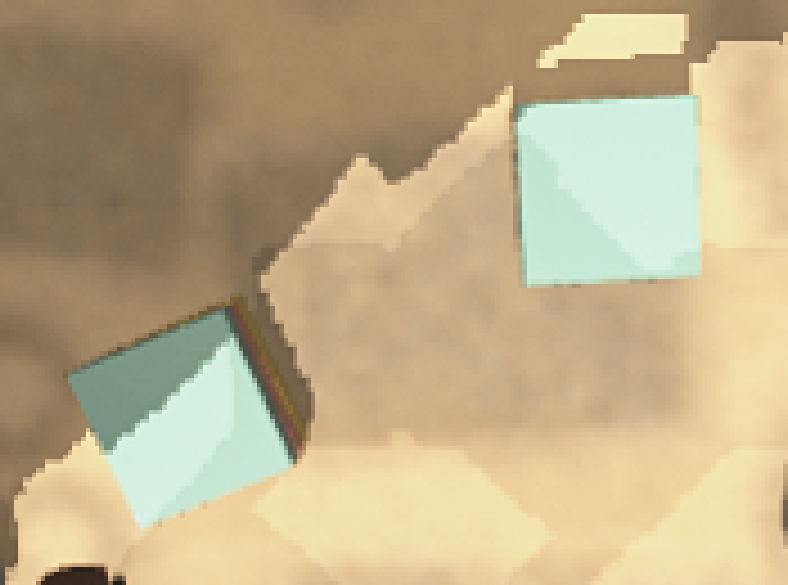

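C measures about 41–42 px per side. The tops look a bit smaller than nominal, but the centres are sound, and the finger width will settle the size. I'll grasp B first.

```bash
python3 -c "
from h import *
print(rel([453,-352.5,120],22.4))"
```

```text
(array([-25.6, -88.4, 140.4]), array([-0.   ,  0.001, -0.393]))
```

```bash
python3 -m inch '[[[-25.6,-88.4,140,0,0,-0.393,100],[-25.6,-88.4,140,0,0,-0.393,100],[-25.6,-88.4,140,0,0,-0.393,100],[-25.6,-88.4,140,0,0,-0.393,100],[-25.6,-88.4,140,0,0,-0.393,100],[-25.6,-88.4,165,0,0,-0.393,100],[-25.6,-88.4,165,0,0,-0.393,100]]]'
python3 - <<'E'
from h import *
print(rel([453,-352.5,32],22.4)); d=cam("wrist"); save(d,"w2.png")
for b in blocks(d,amin=500): print(b)
E
```

```text
t: 2.1
ee_pos: [453.6, -352.5, 94.9]
orientation: [-3.081, -0.611, 0.002]
ft_force: [-0.7, 1.0, 0.9]
width: 87.6
grasp_force: 0.0
(array([-0.5, -0.1, 62.9]), array([-0.001,  0.001,  0.   ]))
(array([ 520.7, -477.1]), array([51. , 56.9]), 3.4)
(array([ 453.2, -351.9]), array([52. , 51.6]), 22.4)
```

```bash
python3 -m inch '[[[0,0,31,0,0,0,100],[0,0,63,0,0,0,100],[0,0,63,0,0,0,100],[0,0,63,0,0,0,20],[0,0,63,0,0,0,20],[0,0,63,0,0,0,20],[0,0,63,0,0,0,20],[0,0,63,0,0,0,20],[0,0,63,0,0,0,20],[0,0,63,0,0,0,20]]]'
```

```text
t: 3.15
ee_pos: [454.3, -351.8, 32.8]
orientation: [3.081, 0.613, 0.0]
ft_force: [-0.5, 0.1, 0.1]
width: 35.5
grasp_force: 0.0
```

```bash
python3 - <<'E'
from h import *
print(ob()); d=cam("wrist"); save(d,"w3.png")
E
```

```text
(3.15, array([ 454.3, -351.8,   32.8]), 'yaw', np.float64(22.51), 35.47626330079422, array([-0.49,  0.14,  0.1 ]), array([ 0.  , -0.01, -0.03]), 0.0)
```

View pics/w3.png

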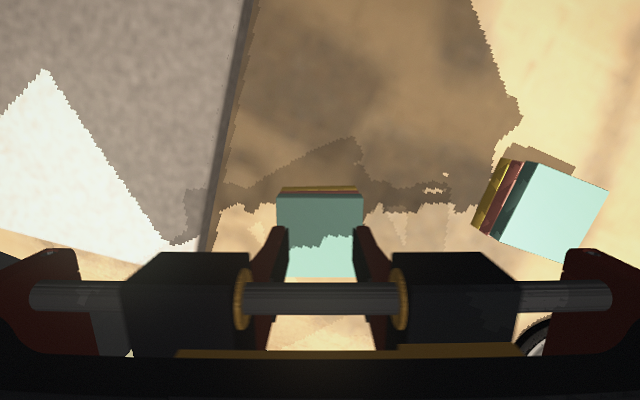

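```bash
python3 - <<'E'
from h import *
d=cam("wrist"); o=status.get_obs(); Rt=R.from_rotvec(o["orientation"])
P=np.array([[0,-18,19],[0,18,19],[0,-18,0],[0,18,0],[10,-18,19],[-10,-18,19]])
print("tips",w2px(d,o["ee_pos"]+Rt.apply(P)).round())
for b in blocks(d,amin=500): print(b)
for z in (0,13,26,38): print(z,px2w(d,[(277,194),(363,194),(354,278),(287,278)],z).round())
d=cam("top")
for b in blocks(d): print("top",b)
for b in blocks(cam("side"),amin=30): print("side",b)
E
```

```text
tips [[294. 223.]
 [346. 223.]
 [291. 232.]
 [349. 232.]
 [293. 209.]
 [294. 236.]]
(array([ 520.1, -475.9]), array([51.7, 59.4]), 3.2)
(array([ 453.5, -351.7]), array([53.3, 51.3]), 22.5)
0 [[ 458. -317.    0.]
 [ 482. -374.    0.]
 [ 419. -395.    0.]
 [ 399. -347.    0.]]
13 [[ 462. -317.   13.]
 [ 484. -371.   13.]
 [ 425. -391.   13.]
 [ 406. -346.   13.]]
26 [[ 465. -318.   26.]
 [ 486. -368.   26.]
 [ 431. -387.   26.]
 [ 413. -345.   26.]]
38 [[ 469. -319.   38.]
 [ 488. -365.   38.]
 [ 436. -383.   38.]
 [ 420. -343.   38.]]
top (array([ 521.1, -476. ]), array([50.9, 44. ]), 90.0)
top (array([447.3, 361.6]), array([49.3, 51.7]), 9.4)
```

```bash
python3 - <<'E'
from h import *
d=cam("side"); o=status.get_obs()
uv=w2px(d,[o["ee_pos"],[453,-352,38],[453,-352,0],[520,-477,38]]).round(); print(uv)
u,v=uv[0].astype(int); f=d["frame"][max(v-60,0):v+50,u-70:u+70]
cv2.imwrite("pics/s3.png",cv2.resize(f,None,fx=5,fy=5,interpolation=cv2.INTER_CUBIC)[:,:,::-1]); print(u-70,v-60)
E
```

```text
[[305. 276.]
 [305. 275.]
 [305. 286.]
 [336. 303.]]
235 216
```

View pics/s3.png

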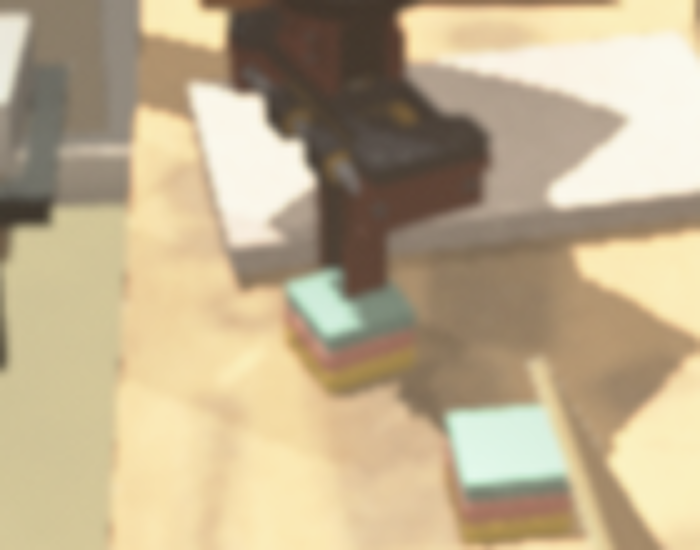

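```bash
python3 -c "
from h import *
print(ctrl.tcp_to_tips, dir(ctrl))
d=cam('wrist'); cv2.imwrite('pics/w3c.png',cv2.resize(d['frame'][170:310,230:410],None,fx=4,fy=4,interpolation=cv2.INTER_CUBIC)[:,:,::-1])
o=status.get_obs(); print(o['qpos'],o['ee_pos'],o['width'])"
```

```text
19.0 ['Unreachable', '__class__', '__delattr__', '__dict__', '__dir__', '__doc__', '__eq__', '__format__', '__ge__', '__getattribute__', '__getstate__', '__gt__', '__hash__', '__init__', '__init_subclass__', '__le__', '__lt__', '__module__', '__ne__', '__new__', '__reduce__', '__reduce_ex__', '__repr__', '__setattr__', '__sizeof__', '__str__', '__subclasshook__', '__weakref__', 'close_job', 'tcp_to_tips']
[-6.79648077e-01  5.98616944e-01  1.83326673e+00  2.15412371e-06
  7.09813798e-01  4.98328806e-01] [ 454.28518627 -351.79826744   32.62013246] 17.85777053782058
```

View pics/w3c.png

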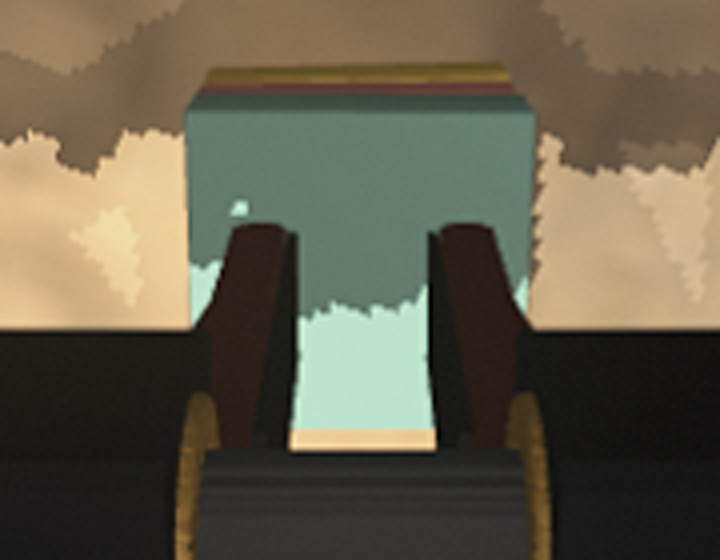

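The fingers closed to 18 mm with no contact, so they seem to be above the block, with the tips higher than the stated TCP offset suggests. I'll open them and go down in small steps, watching the force.

```bash
python3 -m inch '[[[0,0,0,0,0,0,100],[0,0,0,0,0,0,100],[0,0,0,0,0,0,100],[0,0,0,0,0,0,100],[0,0,0,0,0,0,100],[0,0,0,0,0,0,100],[0,0,0,0,0,0,100],[0,0,0,0,0,0,100],[0,0,0,0,0,0,100],[0,0,0,0,0,0,100],[0,0,3,0,0,0,100],[0,0,6,0,0,0,100],[0,0,9,0,0,0,100],[0,0,9,0,0,0,100]]]'
python3 - <<'E'
from h import *
d=cam("wrist"); o=status.get_obs();save(d,"w4.png"); print(ob()); f=d["frame"]
g=cv2.cvtColor(f,cv2.COLOR_RGB2GRAY)
Rt=R.from_rotvec(o["orientation"]); w=o["width"]/2
for z in(-20,0,19): print(z,w2px(d,o["ee_pos"]+Rt.apply([[10,-w,z],[10,w,z],[-10,w,z]])).round())
for b in blocks(d,amin=500): print(b)
cv2.imwrite('pics/w4c.png',cv2.resize(f[130:330,180:460],None,fx=2.8,fy=2.8,interpolation=cv2.INTER_CUBIC)[:,:,::-1])
E
```

```text
t: 4.85
ee_pos: [454.0, -351.6, 23.1]
orientation: [-3.08, -0.613, 0.001]
ft_force: [-0.8, -0.1, -0.8]
width: 87.7
grasp_force: 0.0
(4.9, array([ 454. , -351.7,   23.3]), 'yaw', np.float64(22.5), 87.54970649309706, array([-0.2 ,  0.02, -0.44]), array([-0.033,  0.021,  0.02 ]), 0.0)
-20 [[241. 228.]
 [399. 228.]
 [397. 261.]]
0 [[249. 217.]
 [391. 217.]
 [389. 247.]]
19 [[256. 209.]
 [385. 209.]
 [383. 236.]]
(array([ 520. , -475.8]), array([52. , 59.9]), 3.2)
(array([ 454.1, -351.4]), array([52.7, 51.8]), 22.5)
```

View pics/w4c.png

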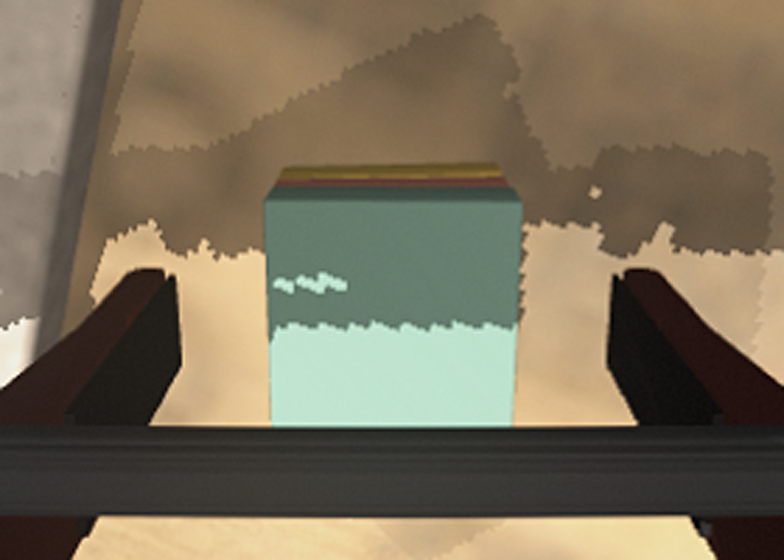

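The tips appear at px (244,228) and (398,227), which matches a tool z of about −20 rather than +19. The block is still below and between them. I'll probe down gently.

```bash
python3 -m inch '[[[0,0,2,0,0,0,100],[0,0,4,0,0,0,100],[0,0,5,0,0,0,100],[0,0,5,0,0,0,100]]]'; python3 -m inch '[[[0,0,1,0,0,0,100],[0,0,2,0,0,0,100],[0,0,2,0,0,0,100]]]'
```

```text
t: 5.3
ee_pos: [454.2, -351.7, 18.5]
orientation: [-3.081, -0.613, 0.0]
ft_force: [0.3, 0.4, -0.6]
width: 87.4
grasp_force: 0.0
t: 5.6
ee_pos: [454.3, -351.8, 16.6]
orientation: [-3.081, -0.613, 0.0]
ft_force: [-0.2, 0.7, -0.0]
width: 87.8
grasp_force: 0.0
```

```bash
python3 -m inch '[[[0,0,3,0,0,0,100],[0,0,6,0,0,0,100],[0,0,8,0,0,0,100],[0,0,8,0,0,0,100]]]'; python3 -m inch '[[[0,0,3,0,0,0,100],[0,0,6,0,0,0,100],[0,0,8,0,0,0,100],[0,0,8,0,0,0,100]]]';python3 -m inch '[[[0,0,2,0,0,0,100],[0,0,4,0,0,0,100],[0,0,6,0,0,0,100],[0,0,6,0,0,0,100]]]'
python3 - <<'E'
from h import *
d=cam("wrist");cv2.imwrite('pics/w5c.png',cv2.resize(d["frame"][130:330,180:460],None,fx=2.8,fy=2.8,interpolation=cv2.INTER_CUBIC)[:,:,::-1])
print(ob())
for b in blocks(d,amin=500): print(b)
E
```

```text
t: 6.0
ee_pos: [454.0, -351.6, 8.2]
orientation: [-3.081, -0.613, 0.001]
ft_force: [0.6, 0.7, -0.4]
width: 87.9
grasp_force: 0.0
t: 6.4
ee_pos: [454.1, -351.7, 0.3]
orientation: [-3.081, -0.613, 0.001]
ft_force: [0.8, 0.5, 0.4]
width: 87.8
grasp_force: 0.0
t: 6.8
ee_pos: [454.1, -351.7, -5.6]
orientation: [-3.081, -0.613, 0.0]
ft_force: [-0.2, 0.5, -0.6]
width: 87.7
grasp_force: 0.0
(6.85, array([ 454.2, -351.7,   -5.5]), 'yaw', np.float64(22.51), 87.32490109640997, array([-0.54,  0.29, -0.4 ]), array([-0.042, -0.007, -0.016]), 0.0)
(array([ 527.3, -471.2]), array([41.2, 61.1]), 11.7)
(array([ 461.9, -348.3]), array([36.8, 51.7]), 22.5)
```

View pics/w5c.png

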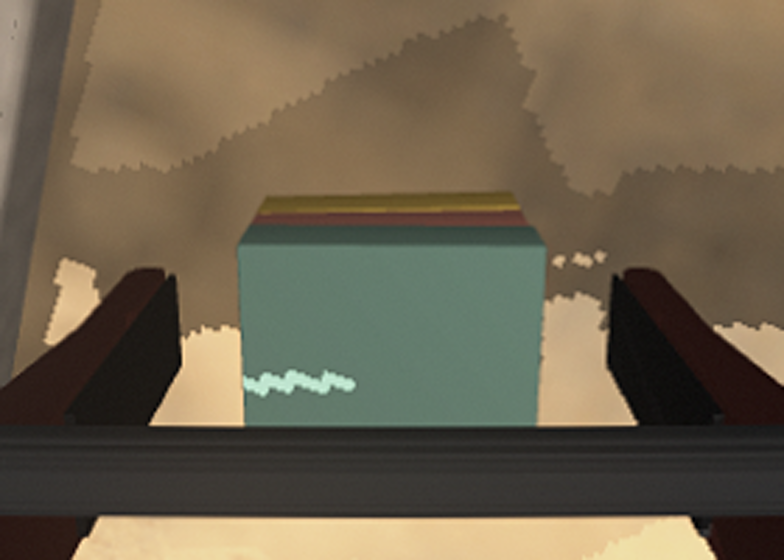

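The tips now straddle the block. The real fingertips sit about 20 mm above the reported TCP. I'll close here.

```bash
python3 -m inch '[[[0,0,0,0,0,0,40],[0,0,0,0,0,0,40],[0,0,0,0,0,0,40],[0,0,0,0,0,0,40],[0,0,0,0,0,0,40],[0,0,0,0,0,0,40],[0,0,0,0,0,0,40]]]'
```

```text
t: 7.55
ee_pos: [454.3, -351.8, -5.3]
orientation: [3.081, 0.613, 0.0]
ft_force: [0.7, 0.4, -0.4]
width: 52.6
grasp_force: 30.0
```

Gripped at 52.6 mm, which matches the measured 53 rather than the 61 listed, so I'll check the other sizes too. Next I'll lift and look at the carrier.

```bash
python3 -c "
from h import *
print(rel([520,30,250],86.6))"
```

```text
(array([ 206.8, -327.6, -255.3]), array([ 0.   , -0.   , -1.119]))
```

```bash
python3 -m inch '[[[0,0,-40,0,0,0,40],[0,0,-90,0,0,0,40],[0,0,-130,0,0,0,40],[206.8,-327.6,-255,0,0,-1.119,40],[206.8,-327.6,-255,0,0,-1.119,40],[206.8,-327.6,-255,0,0,-1.119,40],[206.8,-327.6,-255,0,0,-1.119,40],[206.8,-327.6,-255,0,0,-1.119,40],[206.8,-327.6,-255,0,0,-1.119,40],[206.8,-327.6,-255,0,0,-1.119,40],[206.8,-327.6,-255,0,0,-1.119,40],[206.8,-327.6,-255,0,0,-1.119,40],[206.8,-327.6,-255,0,0,-1.119,40],[206.8,-327.6,-255,0,0,-1.119,40]]]'
python3 - <<'E'
from h import *
print(ob()); d=cam("wrist"); save(d,"w6.png"); np.save("w6.npy",d,allow_pickle=True)
E
```

```text
t: 8.95
ee_pos: [519.3, 29.2, 249.0]
orientation: [-2.286, -2.154, 0.002]
ft_force: [-0.7, -0.2, -1.0]
width: 52.0
grasp_force: 30.0
(8.95, array([519.3,  29.2, 249. ]), 'yaw', np.float64(86.58), 52.03790912539587, array([-0.66, -0.17, -0.96]), array([-0.081, -0.002, -0.011]), 29.999073073267937)
```

View pics/w6.png

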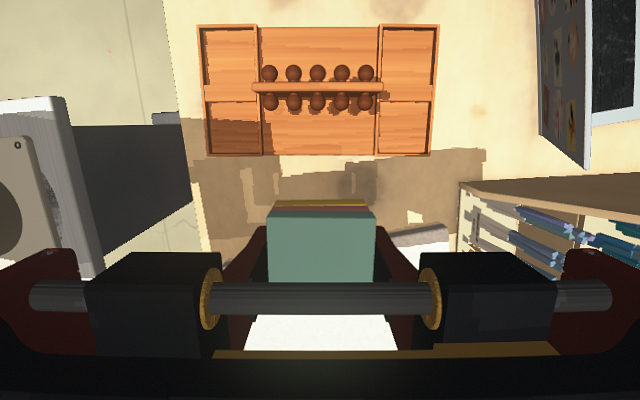

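Wrist view: the carrier outline corners are at (197,25), (440,24), (433,156) and (206,155). The wells at all four corners are empty, and the knob pairs sit at u≈270, 294, 317, 342 and 366. The held block is at (320,245). I'll measure it all against the sizes given.

```bash
python3 - <<'E'
from h import *
d=np.load("w6.npy",allow_pickle=True).item()
q=[(197,25),(440,24),(433,156),(206,155)]
for z in (0,14,20,26):
    w=px2w(d,q,z)[:,:2]; L=[np.linalg.norm(w[i]-w[(i+1)%4]).round(1) for i in range(4)]
    a=np.degrees(np.arctan2(*(w[1]-w[0])[::-1])),np.degrees(np.arctan2(*(w[2]-w[3])[::-1])),np.degrees(np.arctan2(*(w[0]-w[3])[::-1]))-90
    print(z,w.mean(0).round(1),L,np.round(a,2))
# knob tops (z~87) far row & near row
k=px2w(d,[(270,73),(294,73),(318,73),(342,73),(366,73)],84)[:,:2]; print(k.round(1)); 
k2=px2w(d,[(271,101),(294,101),(317,101),(341,101),(365,101)],78)[:,:2]; print(k2.round(1))
# spine ends top z=93
print(px2w(d,[(252,87),(384,86)],93).round(1))
# edge profile along row 60 and column 230
g=cv2.cvtColor(d["frame"],cv2.COLOR_RGB2GRAY).astype(int)
print("row45",g[45,190:265].tolist()); print("col230",g[18:165,232].tolist())
cv2.imwrite("pics/w6c.png",cv2.resize(d["frame"][15:165,185:450],None,fx=3,fy=3,interpolation=cv2.INTER_CUBIC)[:,:,::-1])
E
```

```text
0 [523.3 135.8] [np.float64(313.2), np.float64(170.0), np.float64(319.8), np.float64(167.6)] [-3.24 -3.67 -4.11]
14 [523.3 134.5] [np.float64(302.9), np.float64(164.4), np.float64(309.4), np.float64(162.1)] [-3.24 -3.67 -4.11]
20 [523.3 133.9] [np.float64(298.6), np.float64(162.0), np.float64(304.9), np.float64(159.7)] [-3.24 -3.67 -4.11]
26 [523.3 133.4] [np.float64(294.2), np.float64(159.7), np.float64(300.4), np.float64(157.4)] [-3.24 -3.67 -4.11]
[[472.5 150.6]
 [497.9 148.9]
 [523.4 147.4]
 [548.8 145.9]
 [574.3 144.4]]
[[469.9 122.4]
 [495.2 120.8]
 [520.5 119.3]
 [546.9 117.7]
 [573.3 116.2]]
[[453.6 136.6  93. ]
 [591.4 129.3  93. ]]
row45 [236, 236, 235, 236, 235, 236, 235, 214, 172, 168, 117, 62, 65, 71, 91, 135, 171, 171, 171, 170, 169, 170, 169, 169, 168, 170, 169, 171, 170, 170, 170, 170, 170, 170, 169, 170, 170, 170, 169, 169, 170, 170, 171, 170, 169, 171, 169, 170, 171, 170, 168, 169, 169, 169, 169, 169, 168, 169, 168, 167, 169, 170, 169, 152, 154, 177, 169, 114, 57, 88, 98, 150, 170, 168, 167]
col230 [234, 235, 235, 236, 237, 230, 169, 170, 163, 110, 62, 61, 92, 172, 185, 180, 179, 178, 177, 177, 175, 172, 175, 172, 159, 159, 164, 171, 174, 176, 173, 173, 176, 177, 177, 177, 178, 178, 178, 181, 187, 188, 187, 184, 184, 183, 182, 182, 182, 185, 187, 178, 170, 169, 171, 174, 175, 177, 177, 176, 175, 177, 177, 174, 173, 172, 173, 173, 177, 175, 172, 174, 175, 172, 169, 169, 171, 173, 177, 178, 180, 181, 164, 100, 150, 172, 171, 171, 172, 172, 168, 168, 169, 171, 172, 170, 168, 166, 164, 168, 168, 159, 117, 87, 93, 92, 93, 95, 93, 94, 96, 93, 93, 90, 89, 91, 90, 93, 95, 98, 101, 100, 89, 88, 93, 100, 97, 99, 97, 95, 96, 99, 102, 102, 87, 59, 99, 95, 99, 139, 136, 136, 134, 133, 135, 134, 134]
```

View pics/w6c.png

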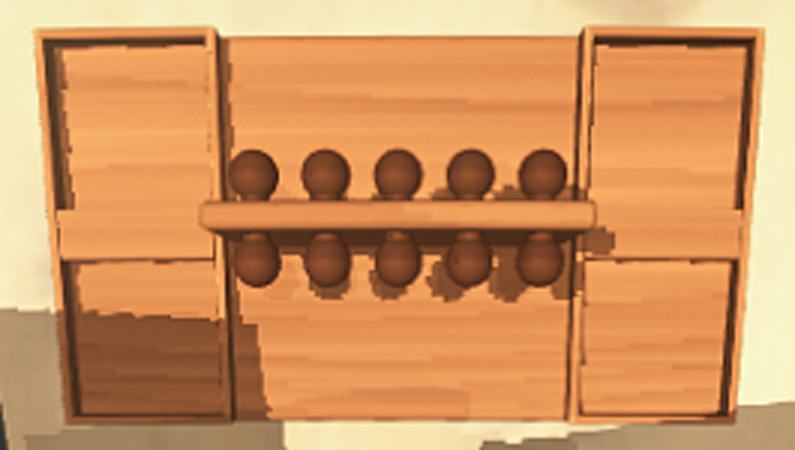

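The carrier measures 297 × 159 at rim height, the spine 138, and the knob pitch 25.4, so the calibration holds. Its centre is (523,133) and its yaw −3.6°. Next, put B into well1.

```bash
python3 -c "
from h import *
print(rel([409.5,97,100],86.4))
d=np.load('w6.npy',allow_pickle=True).item()
o=status.get_obs(); Rt=R.from_rotvec(o['orientation']); print(w2px(d,o['ee_pos']+Rt.apply([[26.3,-26,-44],[26.3,26,-44]])))"
```

```text
(array([  61.5, -113.4,  149. ]), array([-0.002,  0.001,  0.002]))
[[265.25901694 213.42054381]
 [376.92477786 213.49445214]]
```

```bash
python3 -m inch '[[[61.5,-113.4,60,0,0,0,40],[61.5,-113.4,100,0,0,0,40],[61.5,-113.4,150,0,0,0,40],[61.5,-113.4,190,0,0,0,40],[61.5,-113.4,205,0,0,0,40],[61.5,-113.4,205,0,0,0,40],[61.5,-113.4,205,0,0,0,40]]]'
python3 -c "
from h import *
print(rel([409.5,97,9],86.4)); print(ob())"
```

```text
t: 9.7
ee_pos: [409.3, 96.9, 43.8]
orientation: [-2.286, -2.152, 0.006]
ft_force: [1.0, 1.0, -0.5]
width: 52.0
grasp_force: 30.0
(array([ 0.1,  0.4, 34.8]), array([-0.004,  0.001,  0.002]))
(9.7, array([409.3,  96.9,  43.8]), 'yaw', np.float64(86.54), 51.976082898276516, array([ 0.98,  0.97, -0.54]), array([-0.03 , -0.096,  0.034]), 29.99918583780527)
```

```bash
python3 -m inch '[[[0,0,10,0,0,0,40],[0,0,20,0,0,0,40],[0,0,29,0,0,0,40],[0,0,34,0,0,0,40],[0,0,34,0,0,0,40],[0,0,34,0,0,0,40]]]'; python3 -m inch '[[[0,0,0,0,0,0,85],[0,0,0,0,0,0,85],[0,0,0,0,0,0,85],[0,0,0,0,0,0,85],[0,0,0,0,0,0,85],[0,0,-30,0,0,0,85],[0,0,-80,0,0,0,100],[0,0,-120,0,0,0,100],[0,0,-170,0,0,0,100],[0,0,-210,0,0,0,100],[0,0,-210,0,0,0,100]]]'
python3 -c "
from h import *
print(ob()); d=cam('wrist')
for b in blocks(d,z=52,amin=500): print(b)
for b in blocks(cam('top')): print('top',b)
print(rel([520,-476,220],3.3))"
```

```text
t: 10.3
ee_pos: [410.5, 98.1, 10.8]
orientation: [-2.286, -2.155, -0.0]
ft_force: [0.3, -0.2, 0.3]
width: 52.5
grasp_force: 30.0
t: 11.4
ee_pos: [413.7, 98.8, 225.8]
orientation: [2.282, 2.151, 0.014]
ft_force: [0.9, 0.4, -0.8]
width: 88.0
grasp_force: 0.0
(11.4, array([413.7,  98.8, 225.8]), 'yaw', np.float64(86.62), 87.98772272247962, array([ 0.92,  0.38, -0.78]), array([-0.058, -0.044,  0.06 ]), 0.0)
(array([409.6,  97.1]), array([51.7, 51.6]), 85.9)
top (array([ 519.2, -475.7]), array([51.4, 47.6]), 90.0)
top (array([447.6, 361.6]), array([49. , 51.7]), 10.5)
(array([-566.7,  143.1,    1.2]), array([ 1.000e-03, -2.000e-03,  1.454e+00]))
```

B sits at (409.6,97.1), centred in well1. A is next.

```bash
python3 -c "
from h import *
print(rel([447.5,361.5,80],100.5))"
```

```text
(array([265. ,  21. , 141.4]), array([ 0.002, -0.   , -0.242]))
```

```bash
python3 -m inch '[[[265,21,0,0,0,-0.242,100],[265,21,0,0,0,-0.242,100],[265,21,0,0,0,-0.242,100],[265,21,0,0,0,-0.242,100],[265,21,60,0,0,-0.242,100],[265,21,100,0,0,-0.242,100],[265,21,141,0,0,-0.242,100],[265,21,141,0,0,-0.242,100],[265,21,141,0,0,-0.242,100]]]'
python3 -c "
from h import *
print(ob()); d=cam('wrist')
for b in blocks(d,amin=500): print(b)
for b in blocks(cam('top')): print('top',b)"
```

```text
t: 12.4
ee_pos: [444.6, 359.6, 76.3]
orientation: [-2.008, -2.414, 0.012]
ft_force: [-0.3, 1.0, 0.1]
width: 87.8
grasp_force: 0.0
(12.4, array([444.6, 359.6,  76.3]), 'yaw', np.float64(100.51), 87.77585840852126, array([-0.35,  1.02,  0.1 ]), array([-0.035, -0.089,  0.056]), 0.0)
(array([446.6, 362.6]), array([51.2, 52.2]), 10.3)
top (array([ 519.2, -475.8]), array([51.3, 47.6]), 90.0)
top (array([410.2,  97.1]), array([47.1, 47.5]), 0.0)
```

```bash
python3 -c "
from h import *
print(rel([446.6,362.3,-5.5],100.3))"
```

```text
(array([ 1.3, -0.5, 85.9]), array([0.   , 0.   , 0.003]))
```

```bash
python3 -m inch '[[[1.3,-0.5,30,0,0,0,100],[1.3,-0.5,60,0,0,0,100],[1.3,-0.5,80,0,0,0,100],[1.3,-0.5,86,0,0,0,100],[1.3,-0.5,86,0,0,0,100],[1.3,-0.5,86,0,0,0,40],[1.3,-0.5,86,0,0,0,40],[1.3,-0.5,86,0,0,0,40],[1.3,-0.5,86,0,0,0,40],[1.3,-0.5,86,0,0,0,40],[1.3,-0.5,86,0,0,0,40],[1.3,-0.5,86,0,0,0,40]]]'
python3 -c "
from h import *
print(rel([415,183,150],86.4))"
```

```text
t: 13.7
ee_pos: [446.4, 362.7, -5.9]
orientation: [2.009, 2.415, 0.001]
ft_force: [-1.0, -0.5, 5.1]
width: 52.5
grasp_force: 30.0
(array([-171. ,  -63.5, -156. ]), array([ 0.   , -0.   ,  0.246]))
```

```bash
python3 -m inch '[[[0,0,-50,0,0,0,40],[0,0,-100,0,0,0,40],[-100,-40,-140,0,0,0.15,40],[-171,-63.5,-140,0,0,0.246,40],[-171,-63.5,-140,0,0,0.246,40],[-171,-63.5,-140,0,0,0.246,40],[-171,-63.5,-140,0,0,0.246,40],[-171,-63.5,-100,0,0,0.246,40],[-171,-63.5,-60,0,0,0.246,40],[-171,-63.5,-50,0,0,0.246,40],[-171,-63.5,-50,0,0,0.246,40]]]'
sleep 0; python3 -c "
from h import *
print(ob(),rel([415,183,9],86.4))"
```

```text
t: 14.8
ee_pos: [413.8, 182.8, 42.4]
orientation: [-2.289, -2.15, 0.006]
ft_force: [1.5, 0.4, -0.3]
width: 52.5
grasp_force: 30.0
(14.8, array([413.8, 182.8,  42.4]), 'yaw', np.float64(86.41), 52.45460283505065, array([ 1.52,  0.38, -0.3 ]), array([-0.053, -0.085, -0.032]), 29.969379496760666) (array([ 0.3,  1.3, 33.4]), array([-0.004,  0.002,  0.   ]))
```

```bash
python3 -m inch '[[[0,0,10,0,0,0,40],[0,0,20,0,0,0,40],[0,0,30,0,0,0,40],[0,0,35,0,0,0,40],[0,0,35,0,0,0,40],[0,0,35,0,0,0,40]]]'; python3 -m inch '[[[0,0,0,0,0,0,85],[0,0,0,0,0,0,85],[0,0,0,0,0,0,85],[0,0,0,0,0,0,85],[0,0,0,0,0,0,85],[0,0,-30,0,0,0,85],[0,0,-80,0,0,0,100],[0,0,-120,0,0,0,100],[0,0,-170,0,0,0,100],[0,0,-210,0,0,0,100],[0,0,-210,0,0,0,100],[0,0,-210,0,0,0,100]]]'
python3 -c "
from h import *
print(ob()); d=cam('wrist')
for b in blocks(d,z=52,amin=500): print(b)
for b in blocks(cam('top')): print('top',b)
print(rel([510,-440,220],3.3))"
```

```text
t: 15.4
ee_pos: [415.0, 182.9, 8.9]
orientation: [2.29, 2.15, 0.0]
ft_force: [-1.5, -0.5, 4.8]
width: 53.0
grasp_force: 33.0
t: 16.6
ee_pos: [415.0, 182.9, 219.1]
orientation: [2.29, 2.15, 0.003]
ft_force: [0.2, 0.0, -0.7]
width: 87.5
grasp_force: 0.0
(16.6, array([415. , 182.9, 219.1]), 'yaw', np.float64(86.39), 87.53759075724501, array([ 0.18,  0.04, -0.74]), array([-0.077, -0.109,  0.023]), 0.0)
(array([414.3, 183.2]), array([50.8, 50.6]), 85.8)
(array([410.1,  98. ]), array([53. , 50.7]), 86.3)
top (array([ 520.9, -475.8]), array([47.7, 51.2]), 4.7)
top (array([410.2,  97.2]), array([47.1, 47.5]), 0.0)
(array([-615.1,  135.2,   -2.4]), array([-1.00e-03,  3.00e-03,  1.45e+00]))
```

A is in well0. Now C.

```bash
python3 -m inch '[[[-650,147.4,0,0,0,1.45,100],[-650,147.4,0,0,0,1.45,100],[-650,147.4,0,0,0,1.45,100],[-650,147.4,0,0,0,1.45,100],[-650,147.4,0,0,0,1.45,100],[-650,147.4,0,0,0,1.45,100],[-650,147.4,0,0,0,1.45,100],[-650,147.4,0,0,0,1.45,100],[-650,147.4,0,0,0,1.45,100],[-650,147.4,0,0,0,1.45,100],[-650,147.4,0,0,0,1.45,100],[-650,147.4,0,0,0,1.45,100],[-650,147.4,0,0,0,1.45,100],[-650,147.4,0,0,0,1.45,100],[-650,147.4,0,0,0,1.45,100],[-650,147.4,60,0,0,1.45,100],[-650,147.4,110,0,0,1.45,100],[-650,147.4,140,0,0,1.45,100],[-650,147.4,140,0,0,1.45,100]]]'
python3 -c "
from h import *
print(ob()); d=cam('wrist')
for b in blocks(d,amin=500): print(b)
print(rel([520.5,-476,-5.5],3.3))"
```

```text
t: 18.6
ee_pos: [516.7, -469.6, 70.7]
orientation: [-3.13, -0.092, 0.016]
ft_force: [-0.7, 0.6, 0.0]
width: 87.7
grasp_force: 0.0
(18.6, array([ 516.7, -469.6,   70.7]), 'yaw', np.float64(3.36), 87.6933516731898, array([-0.65,  0.55,  0.02]), array([ 0.01 , -0.04 , -0.013]), 0.0)
(array([ 521.5, -480. ]), array([53.1, 51.1]), 3.1)
(array([ 1.9,  4.9, 80.2]), array([-0.007,  0.006,  0.001]))
```

```bash
python3 -c "
from h import *
print(ob()); d=cam('wrist')
for b in blocks(d,amin=500): print(b)
d=cam('wrist')
for b in blocks(d,amin=500): print(b)
print(ob(),rel([520.5,-477,-5.5],3.2))"
```

```text
(18.65, array([ 518.9, -471.7,   74.7]), 'yaw', np.float64(3.36), 88.12262887134382, array([ 1.37, -0.55,  0.63]), array([ 0.029,  0.011, -0.008]), 0.0)
(array([ 521.6, -480.2]), array([52.7, 50.9]), 3.3)
(array([ 521.8, -479.9]), array([51.8, 51.2]), 3.4)
(18.75, array([ 521.9, -474.9,   79.9]), 'yaw', np.float64(3.35), 87.57446200737238, array([-0.05, -0.83,  0.39]), array([-0.009,  0.045, -0.038]), 0.0) (array([-1.5,  2. , 85.4]), array([ 0.001, -0.001,  0.003]))
```

```bash
python3 -c "
from h import *
print(ob()); d=cam('wrist')
for b in blocks(d,amin=500): print(b)
print(ob(),rel([521.5,-478.5,-5.5],3.3))"
```

```text
(18.75, array([ 521.9, -474.9,   79.9]), 'yaw', np.float64(3.35), 87.57446200737238, array([-0.05, -0.83,  0.39]), array([-0.009,  0.045, -0.038]), 0.0)
(array([ 521.6, -479.8]), array([52.4, 51.2]), 3.3)
(18.8, array([ 522.4, -475.7,   81.1]), 'yaw', np.float64(3.34), 88.06005071014944, array([-0.15,  0.43,  1.16]), array([-0.048,  0.019, -0.007]), 0.0) (array([-1.3,  2.6, 86.6]), array([ 0.002, -0.002,  0.001]))
```

```bash
python3 -m inch '[[[-1,3,30,0,0,0,100],[-1,3,60,0,0,0,100],[-1,3,80,0,0,0,100],[-1,3,86.5,0,0,0,100],[-1,3,86.5,0,0,0,100],[-1,3,86.5,0,0,0,40],[-1,3,86.5,0,0,0,40],[-1,3,86.5,0,0,0,40],[-1,3,86.5,0,0,0,40],[-1,3,86.5,0,0,0,40],[-1,3,86.5,0,0,0,40],[-1,3,86.5,0,0,0,40]]]'
python3 -c "
from h import *
print(ob(),rel([631.1,83.1,180],-3.6))"
```

```text
t: 20.0
ee_pos: [520.5, -478.4, -7.4]
orientation: [3.14, 0.091, 0.001]
ft_force: [-1.1, 0.1, 3.6]
width: 52.4
grasp_force: 30.0
(20.0, array([ 520.5, -478.4,   -7.4]), 'yaw', np.float64(3.32), 52.42885479006863, array([-1.08,  0.07,  3.57]), array([-0.003,  0.093,  0.027]), 29.99768402427435) (array([ 143. , -554.1, -187.6]), array([ 0.   , -0.   ,  0.121]))
```

C is held. To keep the camera side away from the shelf I'll turn the tool round (yaw 176.4) and come in via (480,83).

```bash
python3 -c "
from h import *
print(rel([480,83,150],176.4))"
```

```text
(array([  -7.9, -562.7, -157.6]), array([ 1.000e-03,  1.000e-03, -3.021e+00]))
```

```bash
python3 -m inch '[[[0,0,-50,0,0,0,40],[0,0,-100,0,0,0,40],[-8,-562.7,-157,0,0,-3.021,40],[-8,-562.7,-157,0,0,-3.021,40],[-8,-562.7,-157,0,0,-3.021,40],[-8,-562.7,-157,0,0,-3.021,40],[-8,-562.7,-157,0,0,-3.021,40],[-8,-562.7,-157,0,0,-3.021,40],[-8,-562.7,-157,0,0,-3.021,40],[-8,-562.7,-157,0,0,-3.021,40],[-8,-562.7,-157,0,0,-3.021,40],[-8,-562.7,-157,0,0,-3.021,40],[-8,-562.7,-157,0,0,-3.021,40],[-8,-562.7,-157,0,0,-3.021,40],[-8,-562.7,-157,0,0,-3.021,40],[-8,-562.7,-157,0,0,-3.021,40],[-8,-562.7,-157,0,0,-3.021,40],[-8,-562.7,-157,0,0,-3.021,40],[-8,-562.7,-157,0,0,-3.021,40],[-8,-562.7,-157,0,0,-3.021,40]]]'
python3 -m inch '[[[-8,0,0,0,0,-0.35,40]]]' >/dev/null
python3 -c "
from h import *
print(ob(),rel([632.2,83,60],176.4)); print(status.get_obs()['qpos'])"
```

```text
t: 22.0
ee_pos: [479.5, 83.1, 149.0]
orientation: [-0.589, -3.085, 0.0]
ft_force: [-0.3, -0.1, -0.8]
width: 52.3
grasp_force: 30.0
(22.1, array([486.2,  80.2, 148.9]), 'yaw', np.float64(166.98), 52.09607186442806, array([-0.44,  0.54, -0.23]), array([ 0.006, -0.168,  0.024]), 29.99216102063656) (array([-141.7,   35.6,   88.7]), array([-0.   , -0.001, -0.164]))
[ 1.39231532e-01  3.12767840e-01  1.96108577e+00  1.97943266e-04
  8.69023705e-01 -1.20446326e+00]
```

```bash
python3 -m inch '[[[-141.7,35.6,0,0,0,-0.164,40],[-141.7,35.6,0,0,0,-0.164,40],[-141.7,35.6,0,0,0,-0.164,40],[-141.7,35.6,0,0,0,-0.164,40],[-141.7,35.6,45,0,0,-0.164,40],[-141.7,35.6,85,0,0,-0.164,40],[-141.7,35.6,102,0,0,-0.164,40],[-141.7,35.6,102,0,0,-0.164,40],[-141.7,35.6,102,0,0,-0.164,40]]]'
python3 -c "
from h import *
print(ob(),rel([632.2,83,7.5],176.4))"
```

```text
t: 23.0
ee_pos: [633.7, 82.0, 48.1]
orientation: [0.11, 3.139, 0.0]
ft_force: [0.7, -0.6, -0.9]
width: 52.3
grasp_force: 30.0
(23.0, array([633.7,  82. ,  48.1]), 'yaw', np.float64(176.0), 52.32462521952165, array([ 0.74, -0.57, -0.9 ]), array([ 0.072, -0.181, -0.016]), 29.99608900398016) (array([ 1.6,  0.9, 40.6]), array([ 0.   ,  0.001, -0.007]))
```

```bash
python3 -m inch '[[[1,1,14,0,0,-0.007,40],[1,1,26,0,0,-0.007,40],[1,1,36,0,0,-0.007,40],[1,1,40.5,0,0,-0.007,40],[1,1,40.5,0,0,-0.007,40],[1,1,40.5,0,0,-0.007,40]]]'; python3 -m inch '[[[0,0,0,0,0,0,80],[0,0,0,0,0,0,80],[0,0,0,0,0,0,80],[0,0,0,0,0,0,80],[0,0,0,0,0,0,80],[0,0,-30,0,0,0,80],[0,0,-80,0,0,0,100],[120,0,-120,0,0,0,100],[160,0,-170,0,0,0,100],[160,0,-210,0,0,0,100],[160,0,-210,0,0,0,100],[160,0,-210,0,0,0,100],[160,0,-210,0,0,0,100],[160,0,-210,0,0,0,100]]]'
python3 -c "
from h import *
print(ob()); d=cam('wrist'); d=cam('wrist'); d=cam('wrist'); save(d,'w7.png'); np.save('w7.npy',d,allow_pickle=True)
for b in blocks(d,z=52,amin=300): print(b)
d=cam('top'); save(d,'top7.png')
for b in blocks(d,52): print('top',b)"
```

```text
t: 23.6
ee_pos: [632.4, 82.9, 8.6]
orientation: [-0.099, -3.14, 0.0]
ft_force: [-7.5, -0.7, 20.0]
width: 52.6
grasp_force: 39.1
t: 25.0
ee_pos: [473.3, 93.0, 216.0]
orientation: [0.099, 3.14, -0.0]
ft_force: [-0.5, 0.3, 0.1]
width: 87.8
grasp_force: 0.0
(25.0, array([473.3,  93. , 216. ]), 'yaw', np.float64(176.4), 87.80879517742524, array([-0.49,  0.26,  0.12]), array([ 0.063, -0.176,  0.027]), 0.0)
(array([414.7, 181.4]), array([52.5, 51.5]), 86.0)
(array([410.8,  96.1]), array([51. , 50.5]), 86.4)
top (array([632.5,  83.6]), array([49.3, 51. ]), 85.8)
```

C reads (632.5,83.6) in well3, so all three are placed. Trial lifts come next, starting with the middle knob pair.

```bash
python3 -c "
from h import *
print(ob(),rel([522.5,133,39],176.4))"
```

```text
(25.2, array([472.8,  92.8, 215.1]), 'yaw', np.float64(176.38), 87.6001875213227, array([-0.01, -0.32,  0.13]), array([ 0.082, -0.152, -0.031]), 0.0) (array([-47.5,  43.4, 176. ]), array([-0.001, -0.002, -0.   ]))
```

```bash
python3 -m inch '[[[-47.5,43.4,40,0,0,0,100],[-47.5,43.4,80,0,0,0,100],[-47.5,43.4,120,0,0,0,100],[-47.5,43.4,150,0,0,0,100],[-47.5,43.4,176,0,0,0,100],[-47.5,43.4,176,0,0,0,100],[-47.5,43.4,176,0,0,0,100],[-47.5,43.4,176,0,0,0,40],[-47.5,43.4,176,0,0,0,40],[-47.5,43.4,176,0,0,0,40],[-47.5,43.4,176,0,0,0,40],[-47.5,43.4,176,0,0,0,40],[-47.5,43.4,176,0,0,0,40],[-47.5,43.4,176,0,0,0,40],[-47.5,43.4,176,0,0,0,40]]]'
python3 -m inch '[[[0,0,-2,0,0,0,40],[0,0,-4,0,0,0,40],[0,0,-6,0,0,0,40],[0,0,-6,0,0,0,40],[0,0,-6,0,0,0,40]]]'
python3 -c "
from h import *
print(ob()); d=cam('wrist'); save(d,'w8.png')
for b in blocks(d,z=52,amin=300): print(b)"
```

```text
t: 26.7
ee_pos: [523.0, 133.5, 41.0]
orientation: [0.099, 3.14, 0.0]
ft_force: [-2.0, 1.1, 5.4]
width: 46.2
grasp_force: 30.0
t: 27.2
ee_pos: [522.4, 133.2, 46.4]
orientation: [-0.098, -3.139, 0.001]
ft_force: [-0.8, -0.0, -7.7]
width: 46.4
grasp_force: 30.0
(27.2, array([522.4, 133.2,  46.4]), 'yaw', np.float64(176.41), 46.39801938638048, array([-0.85, -0.01, -7.69]), array([ 0.103, -0.045,  0.048]), 29.998852908611298)
(array([413.8,  95.5]), array([53. , 47.2]), 85.6)
(array([419. , 180.9]), array([52.6, 46.1]), 86.1)
```

```bash
cat >> h.py <<'E'
def tilt():
    "side view: x and z of block tops from pixels, assuming known y of blocks (carrier at yaw -3.6 near centre y0)"
    d=cam("side"); n,l,s,c=cv2.connectedComponentsWithStats(mint(d["frame"])); o=status.get_obs()
    r=[(s[i,4],c[i].round(1)) for i in range(1,n) if s[i,4]>25 and 200<c[i][0]<460 and 150<c[i][1]<330]
    return r,d
E
python3 -c "
from h import *
r,d=tilt(); print(r); save(d,'s8.png')
for z in (52,62): print(w2px(d,[[409.6,97,z],[414.6,183,z],[632,83,z]]).round(1))
F=[]
for i in range(10): optics.get_image('side'); F.append(np.r_[status.get_obs()['ft_force'],status.get_obs()['moment']])
print(np.mean(F,0).round(2),np.std(F,0).round(2),ob()[1])"
```

```text
[(np.int32(166), array([422., 157.])), (np.int32(57), array([412.4, 186.9])), (np.int32(45), array([285.7, 191.7])), (np.int32(48), array([346.7, 198.4])), (np.int32(54), array([285., 202.]))]
[[284.5 199.7]
 [285.3 190.2]
 [346.3 199.2]]
[[284.4 197.2]
 [285.3 187.8]
 [346.4 196.7]]
[-0.63 -0.28 -7.41  0.08 -0.03  0.03] [0.46 0.5  0.36 0.04 0.02 0.02] [522.8 133.4  46.7]
```

```bash
python3 -m inch '[[[0,0,-3,0,0,0,40],[0,0,-6,0,0,0,40],[0,0,-9,0,0,0,40],[0,0,-9,0,0,0,40],[0,0,-9,0,0,0,40],[0,0,-9,0,0,0,40],[0,0,-9,0,0,0,40],[0,0,-9,0,0,0,40]]]'
python3 -c "
from h import *
r,d=tilt(); print(r)
F=[]
for i in range(8): optics.get_image('side'); F.append(np.r_[status.get_obs()['ft_force'],status.get_obs()['moment']])
print(np.mean(F,0).round(2),ob()[1]); print(tilt()[0])"
```

```text
t: 28.6
ee_pos: [523.2, 133.4, 55.8]
orientation: [0.099, 3.139, 0.0]
ft_force: [1.6, 0.2, -7.0]
width: 46.1
grasp_force: 30.0
[(np.int32(166), array([422.1, 156.7])), (np.int32(57), array([412.4, 187.1])), (np.int32(44), array([286.7, 191.1])), (np.int32(54), array([347.6, 194.1])), (np.int32(51), array([286.1, 201.2]))]
[ 1.45 -0.16 -6.14  0.11 -0.48 -0.03] [522.9 133.4  55.7]
[(np.int32(170), array([422. , 157.5])), (np.int32(57), array([412.4, 186.9])), (np.int32(45), array([286.8, 191.2])), (np.int32(54), array([347.6, 194.2])), (np.int32(54), array([286.1, 201.1]))]
```

The −x end (A and B) stayed down while C rose by about 4 px, so the −x end is heavy. I'll set it down and try the pair at −26.

```bash
python3 -m inch '[[[0,0,4,0,0,0,40],[0,0,8,0,0,0,40],[0,0,12,0,0,0,40],[0,0,15,0,0,0,40],[0,0,15,0,0,0,40],[0,0,15,0,0,0,40],[0,0,15,0,0,0,100],[0,0,15,0,0,0,100],[0,0,15,0,0,0,100],[0,0,15,0,0,0,100],[0,0,15,0,0,0,100],[26,0,15,0,0,0,100],[26,0,15,0,0,0,100],[26,0,15,0,0,0,100]]]'
python3 -m inch '[[[0,0,0,0,0,0,40],[0,0,0,0,0,0,40],[0,0,0,0,0,0,40],[0,0,0,0,0,0,40],[0,0,0,0,0,0,40],[0,0,0,0,0,0,40],[0,0,0,0,0,0,40],[0,0,0,0,0,0,40],[0,0,-3,0,0,0,40],[0,0,-6,0,0,0,40],[0,0,-9,0,0,0,40],[0,0,-12,0,0,0,40],[0,0,-15,0,0,0,40],[0,0,-15,0,0,0,40],[0,0,-15,0,0,0,40],[0,0,-15,0,0,0,40],[0,0,-15,0,0,0,40]]]'
python3 -c "
from h import *
r,d=tilt(); print(r[2:])
F=[]
for i in range(6): optics.get_image('side'); F.append(np.r_[status.get_obs()['ft_force'],status.get_obs()['moment']])
print(np.mean(F,0).round(2),ob()[1]); print(tilt()[0][2:])"
```

```text
t: 30.5
ee_pos: [497.1, 135.1, 40.9]
orientation: [0.098, 3.14, 0.0]
ft_force: [-0.4, 0.0, -0.6]
width: 87.7
grasp_force: 0.0
t: 32.2
ee_pos: [496.7, 135.0, 55.5]
orientation: [-0.099, -3.14, 0.0]
ft_force: [-0.2, 0.2, -9.1]
width: 45.9
grasp_force: 30.0
[(np.int32(47), array([286.5, 190.2])), (np.int32(57), array([347.5, 193.5])), (np.int32(52), array([285.7, 200.1]))]
[ 0.16  0.15 -8.71  0.07 -0.21  0.01] [496.9 135.   55.7]
[(np.int32(48), array([286.5, 190.1])), (np.int32(59), array([347.5, 193.7])), (np.int32(55), array([285.7, 200. ]))]
```

```bash
python3 -m inch '[[[0,0,-3,0,0,0,40],[0,0,-6,0,0,0,40],[0,0,-9,0,0,0,40],[0,0,-12,0,0,0,40],[0,0,-12,0,0,0,40],[0,0,-12,0,0,0,40],[0,0,-12,0,0,0,40],[0,0,-12,0,0,0,40]]]'
python3 -c "
from h import *
F=[];T=[]
for i in range(4): T.append([x[1] for x in tilt()[0][2:]]); F.append(np.r_[status.get_obs()['ft_force'],status.get_obs()['moment']])
print(np.mean(F,0).round(2),ob()[1]); print(np.mean(T,0))"
```

```text
t: 33.4
ee_pos: [496.7, 135.0, 67.5]
orientation: [-0.099, -3.14, 0.0]
ft_force: [-0.3, -0.0, -9.2]
width: 46.2
grasp_force: 30.0
[-0.04  0.22 -8.85  0.05 -0.27  0.01] [496.8 134.9  67.6]
[[286.45  187.325]
 [347.7   190.775]
 [285.475 196.55 ]]
```

At −26 the carrier hangs clear, with the −x end sagging by about 0.09 rad. I'll compare the pair at −52.

```bash
python3 -m inch '[[[0,0,5,0,0,0,40],[0,0,10,0,0,0,40],[0,0,15,0,0,0,40],[0,0,19,0,0,0,40],[0,0,23,0,0,0,40],[0,0,26.5,0,0,0,40],[0,0,26.5,0,0,0,40],[0,0,26.5,0,0,0,40],[0,0,26.5,0,0,0,100],[0,0,26.5,0,0,0,100],[0,0,26.5,0,0,0,100],[0,0,26.5,0,0,0,100],[0,0,26.5,0,0,0,100],[0,0,26.5,0,0,0,100],[26,0,26.5,0,0,0,100],[26,0,26.5,0,0,0,100],[26,0,26.5,0,0,0,100]]]'
python3 -c "
from h import *
print(ob(),np.mean([[x[1] for x in tilt()[0][2:]] for i in range(3)],0))"
python3 -m inch '[[[0,0,0,0,0,0,40],[0,0,0,0,0,0,40],[0,0,0,0,0,0,40],[0,0,0,0,0,0,40],[0,0,0,0,0,0,40],[0,0,0,0,0,0,40],[0,0,0,0,0,0,40],[0,0,0,0,0,0,40],[0,0,-4,0,0,0,40],[0,0,-8,0,0,0,40],[0,0,-12,0,0,0,40],[0,0,-16,0,0,0,40],[0,0,-20,0,0,0,40],[0,0,-24,0,0,0,40],[0,0,-27,0,0,0,40],[0,0,-27,0,0,0,40],[0,0,-27,0,0,0,40],[0,0,-27,0,0,0,40],[0,0,-27,0,0,0,40]]]'
python3 -c "
from h import *
F=[];T=[]
for i in range(4): T.append([x[1] for x in tilt()[0][2:]]); F.append(np.r_[status.get_obs()['ft_force'],status.get_obs()['moment']])
print(np.mean(F,0).round(2),ob()[1]); print(np.mean(T,0))"
```

```text
t: 35.3
ee_pos: [471.2, 136.7, 41.3]
orientation: [0.098, 3.14, 0.0]
ft_force: [0.2, 0.2, 0.9]
width: 87.7
grasp_force: 0.0
(35.3, array([471.2, 136.7,  41.3]), 'yaw', np.float64(176.43), 87.65439071482923, array([0.24, 0.2 , 0.92]), array([ 0.039, -0.158,  0.001]), 0.0) [[285.73333333 191.73333333]
 [285.03333333 201.9       ]
 [346.13333333 200.86666667]]
t: 37.35
ee_pos: [470.7, 136.6, 68.0]
orientation: [-0.099, -3.14, 0.0]
ft_force: [0.1, -0.0, -9.3]
width: 46.4
grasp_force: 30.0
[-0.2   0.25 -8.99  0.07 -0.1   0.  ] [470.8 136.6  68.1]
[[284.975 184.5  ]
 [283.875 193.8  ]
 [346.15  196.85 ]]
```

At −52 the +x end sags by only about 0.07 rad, which is the best pair and within 0.12. Now I need the riser's pose.

```bash
python3 - <<'E'
from h import *
d=cam("top")
for n in("top0.png","top7.png"):
    f=cv2.cvtColor(cv2.imread("pics/"+n),cv2.COLOR_BGR2RGB); h=cv2.cvtColor(f,cv2.COLOR_RGB2HSV)
    print(h[200,360],h[245,385],h[200,320],h[255,420],h[235,390])
    m=cv2.inRange(h,(0,0,60),(180,38,255)); m[:155]=0; m[262:]=0; m[:,:325]=0; m[:,410:]=0
    m=cv2.morphologyEx(m,cv2.MORPH_OPEN,np.ones((3,3)))
    k,l,s,c=cv2.connectedComponentsWithStats(m); i=1+np.argmax(s[1:,4]); print(s[i])
    q=np.argwhere(l==i)[:,::-1]; r=cv2.minAreaRect(px2w(d,q,30)[:,:2].astype(np.float32)); print(r)
    cn=px2w(d,q,30)[:,:2]; print("mean",cn.mean(0))
f=cv2.imread("pics/w1.png"); h=cv2.cvtColor(f,cv2.COLOR_BGR2HSV)
# wrist w1 pose
d=cam("wrist"); T=np.eye(4); T[:3,:3]=R.from_rotvec([-3.141,.003,.001]).as_matrix(); T[:3,3]=[478.4,-440.9,260.2]; M=T@np.array(d["hand_eye"]); d["Rwc"]=M[:3,:3]; d["c"]=M[:3,3]
m=cv2.inRange(h,(0,0,60),(180,45,255)); m[255:]=0; m[:,230:]=0
k,l,s,c=cv2.connectedComponentsWithStats(m); i=1+np.argmax(s[1:,4]); print(s[i])
ct=max(cv2.findContours((l==i).astype(np.uint8),cv2.RETR_EXTERNAL,cv2.CHAIN_APPROX_NONE)[0],key=len)
ap=cv2.approxPolyDP(ct,6,True).reshape(-1,2); print(ap.tolist()); print(px2w(d,ap,30)[:,:2].round().tolist())
E
```

```text
[ 43  25 191] [ 17  46 127] [ 17  92 161] [ 17  97 123] [ 16  47 131]
[ 337  162   58   88 3479]
((554.412109375, -166.0499267578125), (303.43841552734375, 188.98165893554688), 7.162361145019531)
mean [ 576.37559997 -157.29310694]
[ 43  26 187] [ 43  24 188] [17 88 96] [ 23  83 179] [ 44  20 187]
[ 337  162   62   94 4492]
((541.629638671875, -167.72532653808594), (329.3818054199219, 188.7585906982422), 7.278519153594971)
mean [ 542.37736456 -169.08694001]
[   17     0   167   171 18246]
[[17, 9], [55, 141], [89, 101], [91, 120], [102, 123], [98, 132], [113, 135], [109, 145], [123, 141], [111, 150], [134, 145], [152, 159], [145, 169], [158, 165], [153, 151], [180, 129], [172, 121], [183, 111], [160, 1], [56, 0]]
[[691.0, -58.0], [525.0, -78.0], [576.0, -136.0], [552.0, -135.0], [548.0, -150.0], [536.0, -142.0], [532.0, -162.0], [519.0, -155.0], [524.0, -175.0], [512.0, -156.0], [518.0, -190.0], [499.0, -212.0], [486.0, -200.0], [491.0, -219.0], [510.0, -215.0], [539.0, -255.0], [549.0, -246.0], [562.0, -262.0], [692.0, -246.0], [699.0, -112.0]]
```

The riser measures 329 × 189, close to the 330 × 190 given. Its centre is about (541.5,−169.5) and its yaw 7.3°. I'll lift to 75 mm and hold.

```bash
python3 -m inch '[[[0,0,-4,0,0,0,40],[0,0,-10,0,0,0,40],[0,0,-16,0,0,0,40],[0,0,-22,0,0,0,40],[0,0,-28,0,0,0,40],[0,0,-34,0,0,0,40],[0,0,-40,0,0,0,40],[0,0,-46,0,0,0,40],[0,0,-49,0,0,0,40],[0,0,-50,0,0,0,40],[0,0,-50,0,0,0,40],[0,0,-50,0,0,0,40],[0,0,-50,0,0,0,40],[0,0,-50,0,0,0,40],[0,0,-50,0,0,0,40],[0,0,-50,0,0,0,40],[0,0,-50,0,0,0,40],[0,0,-50,0,0,0,40]]]'
python3 -c "
from h import *
T=[]
for i in range(4): T.append(np.ravel([x[1] for x in tilt()[0]]))
print(ob());print([t.round(1).tolist() for t in T])
d=cam('side'); print(w2px(d,[[409.6,97,52],[409.6,97,127],[414.6,183,52],[414.6,183,127],[632,83,52],[632,83,127]]).round(1).tolist())
print(rel([490,-176,118],187.3),rel([490,-176,71.5],187.3))"
```

```text
t: 39.45
ee_pos: [470.9, 136.6, 118.2]
orientation: [0.099, 3.14, 0.0]
ft_force: [-0.5, 0.1, -8.8]
width: 46.5
grasp_force: 30.0
(39.65, array([470.9, 136.6, 118.2]), 'yaw', np.float64(176.4), 46.03760352832933, array([ 0.47, -0.26, -9.66]), array([ 0.072, -0.058,  0.007]), 29.998527467250824)
[[422.0, 157.1, 285.0, 171.7, 283.8, 180.4, 347.0, 183.9, 412.3, 187.3], [422.0, 157.4, 284.9, 171.8, 283.9, 180.4, 346.8, 183.8, 412.5, 187.3], [422.0, 157.5, 284.8, 171.7, 283.7, 180.5, 346.9, 183.7, 412.4, 187.1], [422.1, 157.0, 284.7, 171.7, 283.8, 180.4, 346.7, 183.7, 412.4, 187.2]]
[[284.5, 199.7], [283.9, 180.4], [285.3, 190.2], [284.8, 171.6], [346.3, 199.2], [347.0, 180.0]]
(array([-3.870e+01, -3.108e+02,  2.000e-01]), array([-0.  , -0.  , -0.19])) (array([ -38.7, -310.8,   46.7]), array([-0.  , -0.  , -0.19]))
```

The tilt holds at about 0.068 rad, raised by about 74 mm. Now carry it across gently.

```bash
python3 -m inch '[[[-0.7,-6,0,0,0,-0.004,40],[-2.2,-18,0,0,0,-0.011,40],[-4.5,-36,0,0,0,-0.022,40],[-7.2,-58,0,0,0,-0.035,40],[-10.2,-82,0,0,0,-0.05,40],[-13.2,-106,0,0,0,-0.065,40],[-16.2,-130,0,0,0,-0.08,40],[-19.2,-154,0,0,0,-0.095,40],[-22.2,-178,0,0,0,-0.109,40],[-25.2,-202,0,0,0,-0.124,40],[-28.2,-226,0,0,0,-0.138,40],[-31.2,-250,0,0,0,-0.153,40],[-33.6,-270,0,0,0,-0.165,40],[-35.6,-286,0,0,0,-0.175,40],[-37.1,-298,0,0,0,-0.182,40],[-38.1,-306,0,0,0,-0.187,40],[-38.7,-310.8,0,0,0,-0.19,40],[-38.7,-310.8,0,0,0,-0.19,40],[-38.7,-310.8,0,0,0,-0.19,40],[-38.7,-310.8,0,0,0,-0.19,40]]]'
python3 - <<'E'
from h import *
d=cam("wrist")
for b in blocks(d,z=127,amin=300): print(b)
d=cam("top"); print([b for b in blocks(d,z=127)])
print(ob(),rel([490,-176,71.5],187.3)); save(d,"top9.png")
d=cam("side"); n,l,s,c=cv2.connectedComponentsWithStats(mint(d["frame"]))
print([(s[i,4],c[i].round(1)) for i in range(1,n) if s[i,4]>25 and 200<c[i][0]<460 and 150<c[i][1]<330])
E=lambda yw:np.array([[np.cos(yw),-np.sin(yw)],[np.sin(yw),np.cos(yw)]])
P=[np.r_[np.array([541.5,-169.5])+E(np.radians(7.3))@np.array(w),127] for w in((-111,43),(-111,-43),(111,-43))]; print(np.round(P,1),w2px(d,P).round(1))
E
```

```text
t: 41.7
ee_pos: [489.9, -175.4, 118.1]
orientation: [0.201, -3.135, -0.0]
ft_force: [0.4, 0.8, -9.1]
width: 46.1
grasp_force: 30.0
(array([ 424.5, -140. ]), array([53.4, 54.7]), 5.6)
(array([ 436.2, -226.9]), array([52.8, 53.4]), 6.3)
[(array([ 653.4, -195.7]), array([50. , 50.9]), 7.1)]
(41.8, array([ 490. , -175.5,  118.2]), 'yaw', np.float64(-172.67), 46.13833906496533, array([ 0.16,  0.4 , -8.6 ]), array([ 0.069, -0.097,  0.022]), 29.998511373996735) (array([ 0.1, -0.5, 46.7]), array([ 0., -0.,  0.]))
[(np.int32(170), array([421.9, 157.4])), (np.int32(57), array([412.2, 187.1])), (np.int32(56), array([292.1, 209.9])), (np.int32(116), array([370.3, 220.4])), (np.int32(151), array([296.1, 222.5]))]
[[ 425.9 -141.   127. ]
 [ 436.9 -226.3  127. ]
 [ 657.1 -198.   127. ]] [[290.9 209.8]
 [295.8 222.9]
 [370.2 215.4]]
```

```bash
python3 -m inch '[[[0,0,4,0,0,0,40],[0,0,9,0,0,0,40],[0,0,14,0,0,0,40],[0,0,19,0,0,0,40],[0,0,24,0,0,0,40],[0,0,28,0,0,0,40],[0,0,31,0,0,0,40],[0,0,34,0,0,0,40],[0,0,37,0,0,0,40],[0,0,40,0,0,0,40],[0,0,42,0,0,0,40],[0,0,44,0,0,0,40],[0,0,45.5,0,0,0,40],[0,0,46,0,0,0,40],[0,0,46,0,0,0,40],[0,0,46,0,0,0,40]]]'
python3 - <<'E'
from h import *
print(ob()); d=cam("wrist")
for b in blocks(d,z=82,amin=300): print(b)
d=cam("top"); print([b for b in blocks(d,z=82)])
d=cam("side"); n,l,s,c=cv2.connectedComponentsWithStats(mint(d["frame"]))
print([(s[i,4],c[i].round(1)) for i in range(1,n) if s[i,4]>25 and 200<c[i][0]<400 and 150<c[i][1]<330])
P=[[425.9,-141,82],[436.9,-226.3,82],[657,-198,82]];print(w2px(d,P).round(1))
E
```

```text
t: 43.45
ee_pos: [490.1, -176.0, 72.3]
orientation: [-0.2, 3.135, -0.0]
ft_force: [-0.6, 0.6, -8.1]
width: 46.2
grasp_force: 30.0
(43.45, array([ 490.1, -176. ,   72.3]), 'yaw', np.float64(-172.71), 46.216301136232495, array([-0.59,  0.6 , -8.12]), array([ 0.074, -0.102, -0.057]), 29.998555183410645)
(array([ 426.6, -141.7]), array([52.1, 52.8]), 6.1)
(array([ 437.6, -226.6]), array([52.3, 52.2]), 6.1)
[(array([ 657.6, -197.5]), array([52.9, 50.9]), 5.7)]
[(np.int32(37), array([286.4, 223.3])), (np.int32(59), array([369.1, 232.3])), (np.int32(138), array([297. , 237.6]))]
[[291.2 223.1]
 [296.  236.8]
 [369.4 228.9]]
```

```bash
python3 -m inch '[[[0,0,0.5,0,0,0,40],[0,0,1,0,0,0,40],[0,0,1.5,0,0,0,40],[0,0,2,0,0,0,40],[0,0,2,0,0,0,40],[0,0,2,0,0,0,40]]]'; python3 -m inch '[[[0,0,0.5,0,0,0,40],[0,0,1,0,0,0,40],[0,0,1.5,0,0,0,40],[0,0,2,0,0,0,40],[0,0,2,0,0,0,40],[0,0,2,0,0,0,40]]]'
```

```text
t: 44.2
ee_pos: [490.1, -176.0, 71.1]
orientation: [-0.2, 3.135, -0.0]
ft_force: [-4.6, 0.7, 5.4]
width: 46.4
grasp_force: 30.0
t: 44.8
ee_pos: [490.2, -176.1, 70.9]
orientation: [-0.2, 3.135, -0.0]
ft_force: [-10.3, 3.5, 27.0]
width: 46.4
grasp_force: 30.0
```

Seated at ee z ≈ 71, where the force turns positive. I'll ease up 2 mm, release, rise and check.

```bash
python3 -m inch '[[[0,0,-1,0,0,0,40],[0,0,-2,0,0,0,40],[0,0,-2,0,0,0,60],[0,0,-2,0,0,0,100],[0,0,-2,0,0,0,100],[0,0,-2,0,0,0,100],[0,0,-2,0,0,0,100],[0,0,-2,0,0,0,100],[0,0,-2,0,0,0,100],[0,0,-2,0,0,0,100],[0,0,-30,0,0,0,100],[0,0,-70,0,0,0,100],[0,0,-120,0,0,0,100],[0,0,-170,0,0,0,100],[0,0,-180,0,0,0,100],[0,0,-180,0,0,0,100],[0,0,-180,0,0,0,100],[0,0,-180,0,0,0,100]]]'
python3 - <<'E'
from h import *
print(ob()); d=cam("wrist"); d=cam("wrist")
for b in blocks(d,z=82,amin=300): print(b)
d=cam("top"); print([b for b in blocks(d,z=82)])
f=d["frame"][150:270,160:480]; cv2.imwrite("pics/end.png",cv2.resize(f,None,fx=2.5,fy=2.5,interpolation=cv2.INTER_CUBIC)[:,:,::-1])
print(rel([400,0,300],187))
E
```

```text
t: 46.6
ee_pos: [488.8, -175.5, 246.1]
orientation: [0.2, -3.132, -0.002]
ft_force: [0.1, 0.3, -0.4]
width: 87.9
grasp_force: 0.0
(46.6, array([ 488.8, -175.5,  246.1]), 'yaw', np.float64(-172.71), 87.91317575945308, array([ 0.13,  0.32, -0.35]), array([ 0.075, -0.175, -0.034]), 0.0)
(array([ 426.4, -141.6]), array([49.9, 52.1]), 7.3)
(array([ 438.4, -226.7]), array([49.9, 51.4]), 7.2)
[(array([ 657.7, -197.8]), array([51.2, 51. ]), 6.3), (array([ 427.9, -231.3]), array([38.6, 41.2]), 73.3), (array([ 425.9, -136.4]), array([42.4, 45.7]), 89.6)]
(array([ 66.4, 185.7, -53. ]), array([ 0.001, -0.003,  0.005]))
```

```bash
python3 -m inch '[[[100,-150,-50,0,0,0,100],[100,-150,-50,0,0,0,100],[100,-150,-50,0,0,0,100],[100,-150,-50,0,0,0,100],[100,-150,-50,0,0,0,100],[100,180,-50,0,0,0,100]]]' >/dev/null
python3 - <<'E'
from h import *
print(ob()); d=cam("top"); print([b for b in blocks(d,z=82)])
f=d["frame"][140:270,160:480]; cv2.imwrite("pics/end.png",cv2.resize(f,None,fx=2.5,fy=2.5,interpolation=cv2.INTER_CUBIC)[:,:,::-1])
d=cam("side"); n,l,s,c=cv2.connectedComponentsWithStats(mint(d["frame"]))
print([(s[i,4],c[i].round(1)) for i in range(1,n) if s[i,4]>25 and 200<c[i][0]<400 and 150<c[i][1]<330])
E
```

```text
(47.35, array([ 404.1, -291.2,  297.4]), 'yaw', np.float64(-173.05), 88.02896763133609, array([0.27, 1.82, 0.45]), array([ 0.106, -0.152,  0.019]), 0.0)
[(array([ 657.9, -197.1]), array([52.4, 51.4]), 6.3), (array([ 438.3, -224.4]), array([47.4, 50.9]), 6.5), (array([ 427.4, -139.8]), array([47.5, 50.3]), 5.7)]
[(np.int32(50), array([369.7, 233. ])), (np.int32(56), array([296.7, 238.4]))]
```

View pics/end.png

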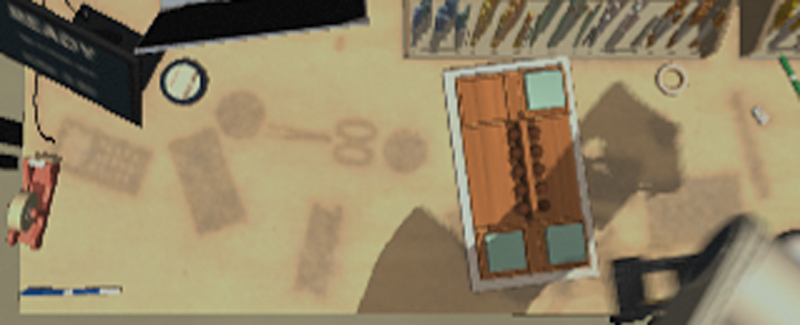

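The carrier sits square and centred on the riser with three blocks in their wells, at crop px (545,90), (505,250) and (565,243). The bystanders are where they started. I'll hand it in.

```bash
python3 -m inch '[[[0,0,0,0,0,0,100],[0,0,0,0,0,0,100],[0,0,0,0,0,0,100],[0,0,0,0,0,0,100],[0,0,0,0,0,0,100]]]'; python3 -c "
from workcell import ctrl
print(ctrl.close_job())"
```

```text
t: 47.95
ee_pos: [403.6, -288.2, 298.0]
orientation: [0.199, -3.135, -0.0]
ft_force: [0.2, -0.6, -0.3]
width: 87.8
grasp_force: 0.0
the job is handed in; nothing more can be done
None
```

The three blocks found on the counter are in their wells, and the carrier, lifted by the end knob pair nearest the robot (about 0.07 rad tilt, limit 0.12), stands centred and square on the riser; the job is handed in at 48 s, with no verdict returned.

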